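Sift the macadamias out of the walnuts

TASK

Sift the small macadamias out of the walnuts: take the bamboo sieve by its bail bar and, keeping it riding on the rims of the expandable tray, shake it side to side in full strokes, holding it lightly against the tray's end wall for a moment at each end so that the nuts roll on: left, then right (as the robot sees them), at least twice over and until every macadamia has dropped into the tray. The end sections are held by friction only and are pulled out differently each time, so feel for them and never push hard enough to shift them. Then, without touching the nuts or moving anything else, lift the sieve off with all the walnuts in it, set it down gently, square and in the middle of the cork mat, and let go.

Things in the scene. Friction and masses are not known exactly. Their poses are not given: they have to be found in the camera images.
- tray: Expandable drawer tray of dark blue-grey plastic, open on top, standing fast on the ledge: 194 mm along its x, 250 mm along its y without the pale sections that telescope out of both ends, 72 mm high, walls 8 mm, floor 6 to 8 mm, inside 178 mm wide. Origin at the middle of its underside, z up. The level rims of its long sides (x = +-93 mm, z = 72 mm) carry the sieve, which slides on them along y.
- tray_left: The collar at the tray's +y end (robot's left), which carries the telescoping end section: floor, low sides and a flat end wall 62 mm high, 6 mm thick. Origin = the tray's origin. The wall's inner face lies somewhere between 120 and 150 mm along +y of it: how far the section is pulled out differs each time and is not measured, so feel for it. Only friction holds it: keep any push on it under 25 N.
- tray_right: The collar at the tray's -y end (robot's right), which carries the telescoping end section: floor, low sides and a flat end wall 62 mm high, 6 mm thick. Origin = the tray's origin. The wall's inner face lies somewhere between 120 and 150 mm along -y of it: how far the section is pulled out differs each time and is not measured, so feel for it. Only friction holds it: keep any push on it under 25 N.
- sieve_base (a point): Middle of the underside of the bamboo sieve's frame, z up, axes along the tray's. The frame is 172 mm along x, 184 mm along y, 63 mm high; 0.3 to 0.55 kg with its handle. It hangs inside the tray with about 3 mm of play in x and slides along y 28 to 58 mm from the tray's middle to an end wall, which its end meets flat. While it rides, this point is 39 mm above the tray's underside.
- sieve_runner (a point): Middle of the underside of the sieve's +x runner, 33 mm above and 96 mm beside sieve_base. Two bamboo runners, 20 mm wide and 184 mm long along y, stick out of the frame's long sides (a like one at x = -96 mm) and rest loose on the tray's long rims; friction coefficient roughly 0.4 to 0.8.
- sieve_floor (a point): Middle of the top of the sieve's floor, 13 mm above sieve_base. The middle 100 mm along y are a lattice with 3 by 5 square holes of 28 mm; at each end a solid strip 36 mm wide, on which the nuts lie at the start. A nut rolls over the floor when the sieve is slid along y.
- sieve_bar (a point): Centre of the sieve's bail bar, the grip of the sieve: a straight bamboo bar along the sieve's x, 14 mm wide (y), 24 mm high (z) and 172 mm clear between its two uprights, 98 mm above sieve_base and 35 mm above the top of the frame's walls, over the middle of the sieve. Pinch it from above across its 14 mm, at the middle.
- cork_mat: Flat cork mat 230 mm (x) by 240 mm (y), 10 mm thick, lying fast on the ledge; origin at the middle of its underside.
- small0_c (a point): A macadamia nut in its shell: a smooth dark brown, almost round ball 23 mm across and 25 mm long, 10 g; point at its centre. It starts on the solid end floor of the sieve and passes the sieve's holes.
- small1_c (a point): A macadamia nut in its shell: a smooth dark brown, almost round ball 23 mm across and 25 mm long, 10 g; point at its centre. It starts on the solid end floor of the sieve and passes the sieve's holes.
- small2_c (a point): A macadamia nut in its shell: a smooth dark brown, almost round ball 23 mm across and 25 mm long, 10 g; point at its centre. It starts on the solid end floor of the sieve and passes the sieve's holes.
- small3_c (a point): A macadamia nut in its shell: a smooth dark brown, almost round ball 23 mm across and 25 mm long, 10 g; point at its centre. It starts on the solid end floor of the sieve and passes the sieve's holes.
- large0_c (a point): A walnut in its shell: a ribbed pale tan ball 36 mm across and 40 mm long, 14 g; point at its centre. It starts on the solid end floor of the sieve and is too big for the holes; it settles into a hole's mouth.
- large1_c (a point): A walnut in its shell: a ribbed pale tan ball 36 mm across and 40 mm long, 14 g; point at its centre. It starts on the solid end floor of the sieve and is too big for the holes; it settles into a hole's mouth.
- large2_c (a point): A walnut in its shell: a ribbed pale tan ball 36 mm across and 40 mm long, 14 g; point at its centre. It starts on the solid end floor of the sieve and is too big for the holes; it settles into a hole's mouth.
- saucer: White ceramic saucer, 140 mm across, 19 mm high, lying on the ledge; origin under its middle. Leave alone.
- teaspoon: Stainless teaspoon 136 mm long lying along its x between tray and mat, 9 mm high; origin under its middle. Leave alone.
- jar_opener: Red plastic jar opener, 160 mm long, 14 mm high, lying on the ledge; origin at the underside near its jaws. Leave alone.
- spice_jar: Small glass spice jar with a steel swing lid, 45 mm across, 79 mm high; origin under its middle. Leave alone.
- mug: White mug, 80 mm across, 88 mm high; origin under its middle. Leave alone.

How it is judged (in metres and radians):
On the way, in this order (a step that is already met when the one before it is completed fails the run):
1. end of stroke 1: the sieve, riding on the tray's rims, is held lightly against the tray's left end wall, with more than 1.5 N (contact force between tray_left and sieve above 1.5 N and z of sieve_base in the frame of tray below 0.043 m), for 0.05 s.
2. end of stroke 2: the sieve, riding on the tray's rims, is held lightly against the tray's right end wall, with more than 1.5 N (contact force between tray_right and sieve above 1.5 N and z of sieve_base in the frame of tray below 0.043 m), for 0.05 s.
3. end of stroke 3: the sieve, riding on the tray's rims, is held lightly against the tray's left end wall, with more than 1.5 N (all of step 1), for 0.05 s.
4. end of stroke 4: the sieve, riding on the tray's rims, is held lightly against the tray's right end wall, with more than 1.5 N (all of step 2), for 0.05 s.
At the end, for the whole second after the job is handed in: All four macadamias in the tray (centres under 50 mm high), all three walnuts in the sieve; the sieve released, at rest and level (0.04 rad) on the cork mat, within 30 mm of its middle and 0.2 rad of square (x of small0_c in the frame of tray between -0.09 and 0.09 m and y of small0_c in the frame of tray between -0.156 and 0.156 m and z of each of small0_c, small1_c, small2_c, small3_c in the frame of tray below 0.05 m and x of small1_c in the frame of tray between -0.09 and 0.09 m and y of small1_c in the frame of tray between -0.156 and 0.156 m and x of small2_c in the frame of tray between -0.09 and 0.09 m and y of small2_c in the frame of tray between -0.156 and 0.156 m and x of small3_c in the frame of tray between -0.09 and 0.09 m and y of small3_c in the frame of tray between -0.156 and 0.156 m and x of large0_c in the frame of sieve_base between -0.08 and 0.08 m and y of large0_c in the frame of sieve_base between -0.086 and 0.086 m and z of large0_c in the frame of sieve_base between 0.013 and 0.06 m and x of large1_c in the frame of sieve_base between -0.08 and 0.08 m and y of large1_c in the frame of sieve_base between -0.086 and 0.086 m and z of large1_c in the frame of sieve_base between 0.013 and 0.06 m and x of large2_c in the frame of sieve_base between -0.08 and 0.08 m and y of large2_c in the frame of sieve_base between -0.086 and 0.086 m and z of large2_c in the frame of sieve_base between 0.013 and 0.06 m and horizontal distance between sieve_base and cork_mat below 0.03 m and z of sieve_base in the frame of cork_mat between 0.006 and 0.014 m and angle between sieve_base's own z axis and vertical below 0.04 rad and angle between the y axis of sieve_base and the y axis of cork_mat, either way round below 0.2 rad and linear speed of sieve below 0.02 m/s); the robot touches nothing.
It fails at once if the sieve pushes an end section of the tray with more than 25 N (contact force between any of tray_left, tray_right and sieve above 25 N).
It fails at once if the sieve is put down hard on the cork mat (more than 60 N) (contact force between cork_mat and sieve above 60 N).
It fails at once if a bystander (saucer, teaspoon, jar opener, spice jar, mug) is moved by more than 20 mm (distance of any of saucer, teaspoon, jar_opener, spice_jar, mug from where it was at the start of the episode above 0.02 m).
It fails at once if a nut is touched by the fingers (contact force between any of small0, small1, small2, small3, large0, large1, large2 and the fingers above 0.2 N).
It also fails if it takes over 64 s, if anything falls off the work surface, if the arm or the gripper's body presses on something with over 40 N, if the wrist force passes 120 N, or if a joint passes its speed limit or range.

ROBOT

A 6-joint arm with a two-finger parallel gripper is mounted at the origin on the work surface. World frame = base frame: x ahead of the robot, y to its left, z up, the work surface at z = 0. Lengths are in mm, angles in rad, forces in N, time in s.
With the tool pointing down it reaches from about 350 to 875 mm from the base axis. Payload 4.2 kg.
Tool frame: the origin (TCP) lies midway between the tips of the shut fingers; the grasp point (between the pads) lies 19 mm behind it; z points along the fingers, y is the direction in which the jaws open and shut (so a half turn about z gives the same grasp; the last joint's range is limited). The gripper opens to 85 mm and grips with 20 to 120 N. Pads are 22 mm wide; open, the fingers measure 114 mm over their backs; the gripper's body (76 mm by 85 mm) begins 54 mm behind the grasp point. The pads swing forward as they close: fully open they stand 13 mm farther back than shut.
Start: joints at [-1.042, 0.385, 0.008, 0, -1.194, -0.259], TCP at [166.603, -602.364, 231.312] pointing down, gripper open.
Joint ranges: [-3.14, 3.14], [-1.21, 2.06], [-1.07, 1.41], [-3.16, 2.05], [-2.99, -0.16], [-3.1, 3.1]. Speed limits (rad/s): [2.79, 2.79, 3.14, 3.14, 3.14, 3.14].

INTERFACE

Orientations are given as a unit quaternion [x, y, z, w].
In Python, from bench import arm gives the robot as it stands.
- The arm moves only by the tool servo_tool, never from a script. Its argument "rows" is a list of rows, each an object of numbers: "fingers": the finger opening in cm, from 0 to 8.54; "x", "y", "z": the shift along the tool's x, y, z in cm; "turn": the turn about the tool's z in degrees. A call has 1 to 10 rows; each row shifts and turns the commanded pose from where the row before left it, along the tool's axes as they then stand; what a row does not reach is not made up. A row lasts 1/12 s, in which the tool goes at most 41.7 mm and 7.16 degrees, less where a joint would pass 70% of its speed; a pose out of reach is approached as far as the arm can. A call is refused whole if a number of a shift passes 4.17 or a number of a turn 7.16, either way. A call with a gripper value outside its range is refused whole. The fingers move at their own pace and stop on an object; the grip force is fixed at half the most. Time passes only in rows, so rows that do not move let the fingers close. It gives the time, the measured TCP pose, the force and the opening at its end, in the units of the state.
- arm.read_state(): the state, without advancing time (a new reading comes with each control period).
- arm.get_image(name): name is "side" or "top"; returns (picture, depth): 400x640x3 uint8, red, green, blue; 400x640 float32, mm along the optical axis (not along the pixel's ray), 0 where there is no reading.
- arm.camera_model(name): a dict with "fx", "fy", "cx", "cy" (pixels), "k1" (the pictures are not rectified: a ray, as slopes to the right and down, at radius r is drawn at 1 + k1 r^2 times it, then the intrinsics apply), "pose" (4x4, takes a point from camera to world coordinates). Camera axes: x right, y down, z forward; pixel columns grow to the right and rows downward; lengths in mm; the calibration is good to about 2 mm. A picture is of the moment at which its call begins. camera_model takes no time and is no camera call.
- arm.job_done(): hands the job in, once; it reports no verdict.
The state is a dict: "clock": time; "joints": joint angles; "joint_vel": joint speeds; "joint_efforts": joint torques, N m; "position": TCP position; "ee_rot": TCP orientation; "contact_force": force on the tool from outside, world axes, zero at the start; "wrist_torque": the same for the moment, N m; "gripper_width": finger opening in mm.
Only numpy, scipy, OpenCV 4.12 (cv2) and the standard library are available. Lean on these libraries where they do the work, as an engineer would, in place of code of your own. Each camera call takes 0.05 s, during which the arm holds its last target.

## Working session

There is one attempt and no reset: what is moved stays moved. The work goes in short steps, Python scripts to look and compute and a tool call to move; the robot and the scene stay as the last step left them, time stands still between calls to the robot, and variables do not carry over. Pictures are saved under pics/ and viewed, and the job is handed in when it is done.

Besides the shell and the picture viewer there is one more tool, called after "Request:" as a command line: name --argument value ..., lists and objects as JSON in quotes. servo_tool: Moves the arm, as the interface text tells. Its arguments: {"type":"object","properties":{"rows":{"type":"array","items":{"type":"object","properties":{"fingers":{"type":"number"},"x":{"type":"number"},"y":{"type":"number"},"z":{"type":"number"},"turn":{"type":"number"}}}}},"required":["rows"]}

```bash
mkdir -p pics; ls
cat > h.py <<'E'
import numpy as np, cv2
from bench import arm
def shot(n,f):
    im,d=arm.get_image(n); cv2.imwrite(f'pics/{f}.png',cv2.cvtColor(im,cv2.COLOR_RGB2BGR)); np.save(f'pics/{f}.npy',d); return im,d
def ray(n,u,v):
    m=arm.camera_model(n); x=(u-m['cx'])/m['fx'];y=(v-m['cy'])/m['fy']
    a,b=x,y
    for _ in range(20):
        s=1+m['k1']*(a*a+b*b); a,b=x/s,y/s
    P=np.array(m['pose']); return P[:3,3],P[:3,:3]@np.array([a,b,1])
def plane(n,u,v,z):
    o,d=ray(n,u,v); return o+d*(z-o[2])/d[2]
def dep(n,u,v,D):
    o,d=ray(n,u,v); return o+d*D[int(v),int(u)]
E
python3 - <<'E'
from h import *
shot('top','t0');shot('side','s0')
s=arm.read_state();print(s)
for n in('top','side'):print(arm.camera_model(n))
E
```

```text
pics
{'clock': 0.1, 'joints': array([-1.04237134e+00,  3.85481515e-01,  6.74981381e-03, -4.34567303e-04,
       -1.19402160e+00, -2.58579970e-01]), 'joint_vel': array([-8.20839613e-05, -2.43740583e-03,  1.13663768e-03,  2.55672090e-03,
        4.31541280e-04, -5.50765318e-04]), 'joint_efforts': array([-3.82844983e-04, -3.93319917e+01,  1.88929975e+01,  4.19791684e+00,
       -2.60135268e-03,  8.68181644e-06]), 'position': array([ 166.47301681, -601.86818054,  230.32496841]), 'ee_rot': array([-1.34434043e-01,  9.90922040e-01,  9.81142682e-04, -1.88649072e-04]), 'contact_force': array([-0.50344653, -0.50414564, -0.44431918]), 'wrist_torque': array([ 0.00385763,  0.04033674, -0.02210006]), 'gripper_width': 85.31830745602437}
{'fx': 429.3405027685163, 'fy': 429.3405027685163, 'cx': 317.5399896674998, 'cy': 199.75222775135347, 'k1': -0.06429233248738199, 'pose': array([[ 1.57793048e-02, -9.88059260e-01,  1.53264191e-01,
         4.03452083e+02],
       [-9.99874887e-01, -1.54232664e-02,  3.51177499e-03,
        -1.71431424e+01],
       [-1.10600735e-03, -1.53300429e-01, -9.88179010e-01,
         1.31423383e+03],
       [ 0.00000000e+00,  0.00000000e+00,  0.00000000e+00,
         1.00000000e+00]])}
{'fx': 503.86325048357986, 'fy': 503.86325048357986, 'cx': 319.87287957460535, 'cy': 192.45378752394802, 'k1': -0.13492046538292138, 'pose': array([[ 9.09088601e-01, -2.89440383e-01,  2.99636747e-01,
         1.07399787e+02],
       [-4.16443593e-01, -6.51244027e-01,  6.34394161e-01,
        -1.05522684e+03],
       [ 1.15173527e-02, -7.01502304e-01, -7.12574114e-01,
         1.28253736e+03],
       [ 0.00000000e+00,  0.00000000e+00,  0.00000000e+00,
         1.00000000e+00]])}
```

View pics/t0.png

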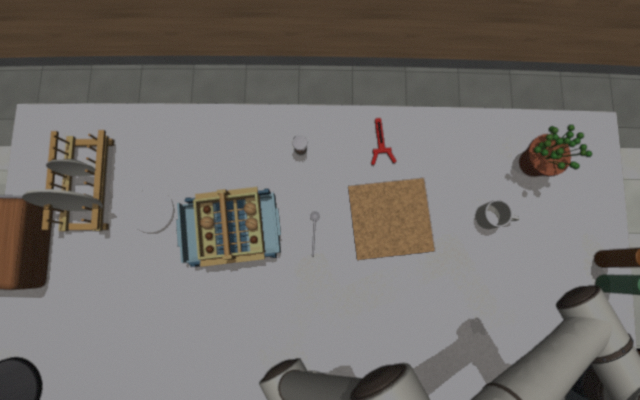

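View pics/s0.png

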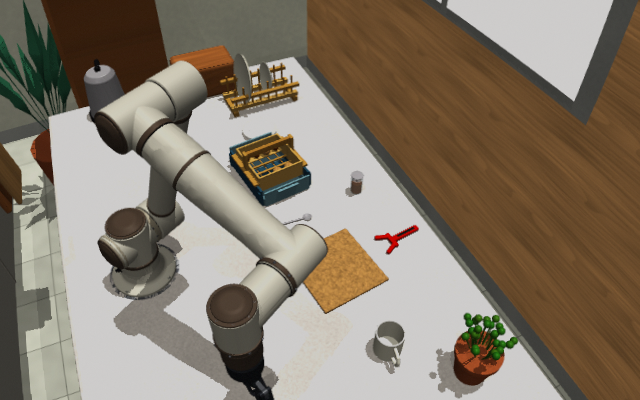

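The top view shows the tray and sieve around (228,228), bar near (227,227), spoon (314,235), and mat around (391,219). I'll zoom in and measure next.

Run:
```python
from h import *
im=cv2.imread('pics/t0.png');D=np.load('pics/t0.npy')
cv2.imwrite('pics/t0z.png',cv2.resize(im[170:280,160:300],None,fx=5.5,fy=5.5,interpolation=cv2.INTER_CUBIC))
hsv=cv2.cvtColor(im,cv2.COLOR_BGR2HSV)
for p in [(150,300),(330,180),(390,220),(391,200),(226,200),(226,250),(227,228)]: print(p,dep('top',*p,D).round(1),hsv[p[1],p[0]])
def rect(mask,x0,x1,y0,y1,z,name):
    m=np.zeros_like(mask);m[y0:y1,x0:x1]=mask[y0:y1,x0:x1]
    m=cv2.morphologyEx(m,cv2.MORPH_OPEN,np.ones((3,3)))
    c=max(cv2.findContours(m,cv2.RETR_EXTERNAL,cv2.CHAIN_APPROX_NONE)[0],key=cv2.contourArea)[:,0]
    w=np.array([plane('top',u,v,z)[:2] for u,v in c],np.float32)
    print(name,cv2.minAreaRect(w))
mat=cv2.inRange(hsv,(8,80,60),(25,255,255))
rect(mat,335,445,165,275,10,'mat')
# height map points in tray area
pts=[];
for v in range(175,275):
    for u in range(165,295):
        if D[v,u]>0: pts.append([u,v,*dep('top',u,v,D)])
pts=np.array(pts);np.save('pics/pts.npy',pts)
z=pts[:,4]
print(np.histogram(z,bins=np.arange(-10,170,6)))
bar=pts[z>137]
print(len(bar),bar[:,2:].min(0),bar[:,2:].max(0),bar[:,2:].mean(0))
b=bar[(bar[:,2]>0)]
print(cv2.minAreaRect(b[:,2:4].astype(np.float32)))
hm=np.clip(z*1.5,0,255).astype(np.uint8);img=np.zeros((100,130),np.uint8)
img[pts[:,1].astype(int)-175,pts[:,0].astype(int)-165]=hm
cv2.imwrite('pics/t0h.png',cv2.resize(img,None,fx=6,fy=6,interpolation=cv2.INTER_NEAREST))
```

```text
(150, 300) [292.4 488.4   5.2] [120   5 148]
(330, 180) [669.8 -50.3   2.5] [110   5 146]
(390, 220) [ 546.2 -234.4   13.3] [ 15 113 122]
(391, 200) [ 609.4 -239.7    4.3] [ 16 115 120]
(226, 200) [593.7 259.8  55.1] [18 90 48]
(226, 250) [442.7 233.3 146.1] [ 16 118 143]
(227, 228) [503.1 234.6 140.1] [ 16 114  74]
mat ((552.65576171875, -236.69056701660156), (226.1840362548828, 235.30596923828125), 7.31403923034668)Traceback (most recent call last):
  File "<stdin>", line 18, in <module>
  File "h.py", line 14, in dep
    o,d=ray(n,u,v); return o+d*D[int(v),int(u)]
        ~~~^^^^^^^
  File "h.py", line 6, in ray
    m=arm.camera_model(n); x=(u-m['cx'])/m['fx'];y=(v-m['cy'])/m['fy']
ValueError: time passes only in moves, steps and waits
```

View pics/t0z.png

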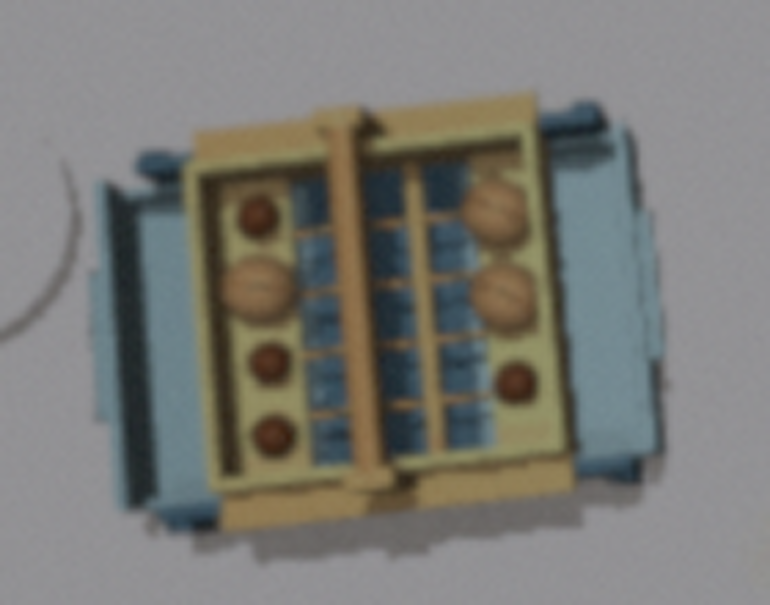

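The picture shows three macadamias and a walnut on the left strip, and two walnuts and a macadamia on the right. The bar runs from (222,191) to (228,257) px. I'll cache the camera models and fit the bar and sieve.

```bash
python3 - <<'E'
import pickle
from bench import arm
pickle.dump({n:arm.camera_model(n) for n in('top','side')},open('cam.pkl','wb'))
E
sed -i "s/m=arm.camera_model(n);/m=CM[n];/; s/^from bench import arm/from bench import arm\nimport pickle\nCM=pickle.load(open('cam.pkl','rb'))/" h.py
python3 - <<'E'
from h import *
im=cv2.imread('pics/t0.png');D=np.load('pics/t0.npy')
hsv=cv2.cvtColor(im,cv2.COLOR_BGR2HSV)
pts=np.array([[u,v,*dep('top',u,v,D)] for v in range(175,275) for u in range(165,295) if D[v,u]>0])
z=pts[:,4]
print(np.histogram(z,bins=np.arange(-10,170,6)))
bar=pts[(z>138)]
print(len(bar),cv2.minAreaRect(bar[:,2:4].astype(np.float32)), np.median(bar[:,4]), bar[:,:2].mean(0))
c=bar[:,:2].mean(0); print('bar by plane z=149',plane('top',*c,149))
# sieve blob yellow incl runners; plane 79(runner top?)
y=cv2.inRange(hsv,(10,60,50),(40,255,255)); m=np.zeros_like(y);m[175:275,165:295]=y[175:275,165:295]
cv2.imwrite('pics/m0.png',cv2.resize(m[170:280,160:300],None,fx=5,fy=5))
for px in [(194,193.5),(258,187),(265,258.5),(201,266)]: pass
b=cv2.inRange(hsv,(95,60,30),(115,255,255)); 
k=np.zeros_like(b);k[175:275,165:295]=b[175:275,165:295]
cs=cv2.findContours(k,0,1)[0]
for n in (0,45,62,72):
  w=np.concatenate([c[:,0] for c in cs if cv2.contourArea(c)>15]).astype(float)
  print(n,cv2.minAreaRect(np.array([plane('top',*p,n)[:2] for p in w],np.float32)))
# image corners of the zoomed frame top (z=39+63=102) and runners
zz=lambda a,b:(160+(a+.5)/5.5-.5,170+(b+.5)/5.5-.5)
for name,h,ps in [('frame',102,[(185,168),(532,130),(566,455),(212,490)]),('bar ends',149,[(343,125),(370,470)])]:
  w=np.array([plane('top',*zz(*p),h)[:2] for p in ps]); print(name,w.round(1),w.mean(0),np.linalg.norm(np.diff(w,axis=0),axis=1), np.degrees(np.arctan2(*np.diff(w,axis=0).T[::-1])))
E
```

```text
(array([ 186, 3566, 2967, 1190,  187,   92,   73,  100,   89,  201,  741,
        286,  328,  448,  493,  689,  183,   86,  379,  158,    4,    8,
          3,   28,   23,   77,  306,   51,    0]), array([-10,  -4,   2,   8,  14,  20,  26,  32,  38,  44,  50,  56,  62,
        68,  74,  80,  86,  92,  98, 104, 110, 116, 122, 128, 134, 140,
       146, 152, 158, 164]))
439 ((515.2197875976562, 243.24880981445312), (192.47418212890625, 25.099611282348633), 8.009376525878906) 148.9443733720177 [223.72892938 223.68109339]
bar by plane z=149 [514.01642617 242.26227481 149.        ]
0 ((518.8350830078125, 257.96038818359375), (209.9580078125, 264.5272521972656), 7.445781230926514)
45 ((514.88427734375, 248.5407257080078), (202.76898193359375, 255.4697723388672), 7.445775985717773)
62 ((513.3917236328125, 244.98216247558594), (200.05308532714844, 252.0480194091797), 7.445784091949463)
72 ((512.5138549804688, 242.88890075683594), (198.45556640625, 250.0352783203125), 7.445772647857666)
frame [[584.8 344.3]
 [607.7 163. ]
 [439.6 139.4]
 [418.3 320.7]] [512.58825243 241.87357748] [182.70547495 169.71600228 182.48719023] [ -82.8034385  -172.00867334   96.69469141]
bar ends [[600.8 251.4]
 [429.1 229.8]] [514.95984816 240.59881358] [173.12740757] [-172.80234594]
```

Tray and mat are both yawed about 7.4°. Bar is at about (514,242) at z=137, with its top measured at 149, and the mat centre is about (553,-237). Next I'll turn square and travel over.

Request:
servo_tool --rows '[{"turn": 4.0},{"turn": 4.05},{"x": -3.0,"y": 1.96},{"x": -3.0,"y": 1.96},{"x": -3.0,"y": 1.96},{"x": -3.0,"y": 1.96},{"x": -3.0,"y": 1.96},{"x": -3.0,"y": 1.96},{"x": -3.0,"y": 1.96},{"x": -3.0,"y": 1.96}]'

```text
invalid input at $.rows[0]: expected keys fingers, x, y, z, turn
```

Request:
servo_tool --rows '[{"x": -3.0,"y": 1.96},{"x": -3.0,"y": 1.96},{"x": -3.0,"y": 1.96},{"x": -3.0,"y": 1.96},{"x": -3.0,"y": 1.96},{"x": -0.46,"y": 3.8},{"x": -0.46,"y": 3.8},{"x": -0.46,"y": 3.8},{"x": -0.46,"y": 3.8},{"x": -0.46,"y": 3.8}]'

```text
invalid input at $.rows[0]: expected keys fingers, x, y, z, turn
```

Request:
servo_tool --rows '[{"x": -0.46,"y": 3.8},{"x": -0.46,"y": 3.8},{"x": -0.46,"y": 3.8},{"x": -0.46,"y": 3.8},{"x": -0.46,"y": 3.8},{"x": -0.46,"y": 3.8},{"x": -0.46,"y": 3.0},{},{},{}]'

```text
invalid input at $.rows[0]: expected keys fingers, x, y, z, turn
```

```bash
cat > st.py <<'E'
from h import *
from scipy.spatial.transform import Rotation as R
s=arm.read_state();r=R.from_quat(s['ee_rot']).as_matrix();np.set_printoptions(precision=2,suppress=True)
p=s['position']
print(s['clock'],p,'ydir deg',np.degrees(np.arctan2(r[1,1],r[0,1])),'tilt',r[:2,2],s['contact_force'],s['gripper_width'])
E
python3 st.py
python3 - <<'E'
from h import *
im,d=shot('top','t1');shot('side','s1')
b=cv2.cvtColor(im,cv2.COLOR_RGB2BGR)
cv2.imwrite('pics/t1z.png',cv2.resize(b[150:290,140:320],None,fx=4.4,fy=4.2,interpolation=cv2.INTER_CUBIC))
E
```

```text
0.1 [ 166.47 -601.87  230.32] ydir deg 105.45179068194345 tilt [-0.  0.] [-0.5  -0.5  -0.44] 85.31830745602437
```

View pics/t1z.png

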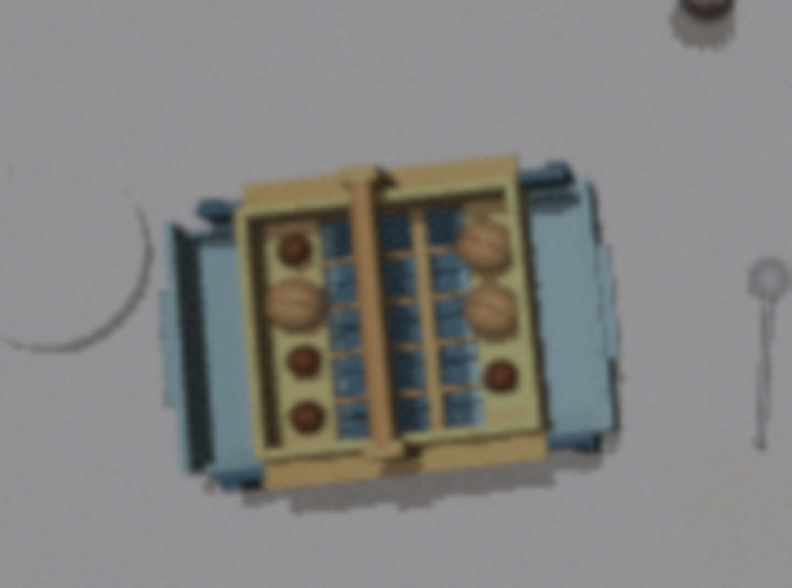

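View pics/s1.png

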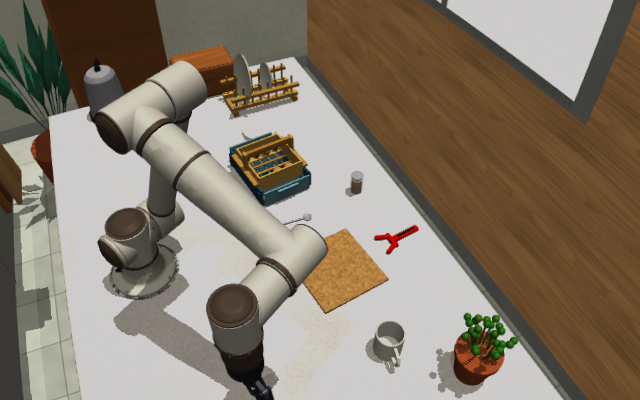

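The calls were refused because every row needs all five keys. The pictures show the scene unchanged, with the bar at about (372,310) in the zoomed view. I'll resend.

Request:
servo_tool --rows '[{"fingers": 8.5,"x": 0,"y": 0,"z": 0,"turn": 4.0},{"fingers": 8.5,"x": 0,"y": 0,"z": 0,"turn": 4.05},{"fingers": 8.5,"x": -3.0,"y": 1.96,"z": 0,"turn": 0},{"fingers": 8.5,"x": -3.0,"y": 1.96,"z": 0,"turn": 0},{"fingers": 8.5,"x": -3.0,"y": 1.96,"z": 0,"turn": 0},{"fingers": 8.5,"x": -3.0,"y": 1.96,"z": 0,"turn": 0},{"fingers": 8.5,"x": -3.0,"y": 1.96,"z": 0,"turn": 0},{"fingers": 8.5,"x": -3.0,"y": 1.96,"z": 0,"turn": 0},{"fingers": 8.5,"x": -3.0,"y": 1.96,"z": 0,"turn": 0},{"fingers": 8.5,"x": -3.0,"y": 1.96,"z": 0,"turn": 0}]'

```text
clock: 1.03
position: [385.4, -414.5, 231.3]
ee_rot: [-0.065, 0.998, 0.0, -0.0]
contact_force: [-0.1, -0.3, 0.8]
gripper_width: 85.2
```

Request:
servo_tool --rows '[{"fingers": 8.5,"x": -3.0,"y": 1.96,"z": 0,"turn": 0},{"fingers": 8.5,"x": -3.0,"y": 1.96,"z": 0,"turn": 0},{"fingers": 8.5,"x": -3.0,"y": 1.96,"z": 0,"turn": 0},{"fingers": 8.5,"x": -3.0,"y": 1.96,"z": 0,"turn": 0},{"fingers": 8.5,"x": -3.0,"y": 1.96,"z": 0,"turn": 0},{"fingers": 8.5,"x": -0.46,"y": 3.8,"z": 0,"turn": 0},{"fingers": 8.5,"x": -0.46,"y": 3.8,"z": 0,"turn": 0},{"fingers": 8.5,"x": -0.46,"y": 3.8,"z": 0,"turn": 0},{"fingers": 8.5,"x": -0.46,"y": 3.8,"z": 0,"turn": 0},{"fingers": 8.5,"x": -0.46,"y": 3.8,"z": 0,"turn": 0}]'

```text
clock: 1.87
position: [518.4, -106.2, 231.2]
ee_rot: [-0.065, 0.998, 0.0, -0.0]
contact_force: [0.6, 0.1, -0.3]
gripper_width: 85.2
```

Request:
servo_tool --rows '[{"fingers": 8.5,"x": -0.46,"y": 3.8,"z": 0,"turn": 0},{"fingers": 8.5,"x": -0.46,"y": 3.8,"z": 0,"turn": 0},{"fingers": 8.5,"x": -0.46,"y": 3.8,"z": 0,"turn": 0},{"fingers": 8.5,"x": -0.46,"y": 3.8,"z": 0,"turn": 0},{"fingers": 8.5,"x": -0.46,"y": 3.8,"z": 0,"turn": 0},{"fingers": 8.5,"x": -0.46,"y": 3.8,"z": 0,"turn": 0},{"fingers": 8.5,"x": -0.46,"y": 3.0,"z": 0,"turn": 0},{"fingers": 8.5,"x": 0,"y": 0,"z": 0,"turn": 0},{"fingers": 8.5,"x": 0,"y": 0,"z": 0,"turn": 0},{"fingers": 8.5,"x": 0,"y": 0,"z": 0,"turn": 0}]'

```text
clock: 2.7
position: [517.2, 151.8, 231.0]
ee_rot: [-0.065, 0.998, -0.0, -0.0]
contact_force: [-0.6, -0.3, -0.4]
gripper_width: 84.7
```

```bash
python3 st.py
python3 - <<'E'
from h import *
im,d=shot('side','s2')
b=cv2.cvtColor(im,cv2.COLOR_RGB2BGR)
cv2.imwrite('pics/s2z.png',cv2.resize(b[80:230,180:360],None,fx=4.4,fy=4,interpolation=cv2.INTER_CUBIC))
E
```

```text
2.7 [517.16 151.79 231.03] ydir deg 97.42559802537303 tilt [-0. -0.] [-0.62 -0.32 -0.37] 84.65301992768346
```

View pics/s2z.png

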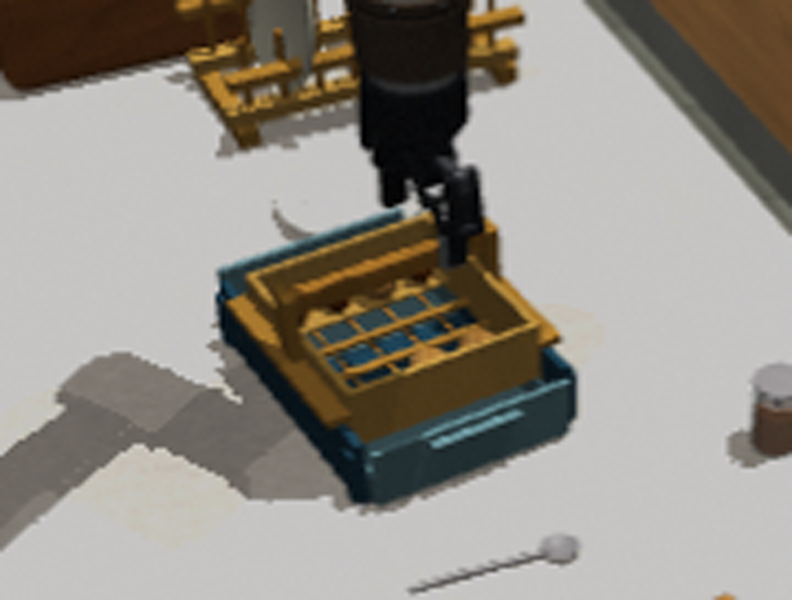

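Side view: the gripper is above the sieve, just short of the bar. I'll move the last 90 mm and descend.

Request:
servo_tool --rows '[{"fingers": 6,"x": -0.3,"y": 3.0,"z": 0,"turn": 0},{"fingers": 6,"x": -0.3,"y": 3.0,"z": 0,"turn": 0},{"fingers": 6,"x": -0.24,"y": 2.97,"z": 0,"turn": 0},{"fingers": 6,"x": 0,"y": 0,"z": 1.5,"turn": 0},{"fingers": 6,"x": 0,"y": 0,"z": 1.5,"turn": 0},{"fingers": 6,"x": 0,"y": 0,"z": 1.5,"turn": 0},{"fingers": 6,"x": 0,"y": 0,"z": 1.5,"turn": 0},{"fingers": 6,"x": 0,"y": 0,"z": 0,"turn": 0},{"fingers": 6,"x": 0,"y": 0,"z": 0,"turn": 0}]'

```text
clock: 3.5
position: [514.3, 240.6, 171.0]
ee_rot: [-0.064, 0.998, -0.001, -0.001]
contact_force: [-0.6, -0.6, 0.9]
gripper_width: 60.2
```

```bash
python3 st.py
python3 - <<'E'
from h import *
for n,(a,b_,c,d_) in {'side':(80,230,180,360),'top':(150,290,140,320)}.items():
    im,d=shot(n,n+'3')
    b=cv2.cvtColor(im,cv2.COLOR_RGB2BGR)
    cv2.imwrite(f'pics/{n}3z.png',cv2.resize(b[a:b_,c:d_],None,fx=4.2,fy=4,interpolation=cv2.INTER_CUBIC))
E
```

```text
3.5 [514.31 240.58 170.98] ydir deg 97.31820396927597 tilt [-0. -0.] [-0.56 -0.56  0.88] 60.20265795148506
```

View pics/side3z.png

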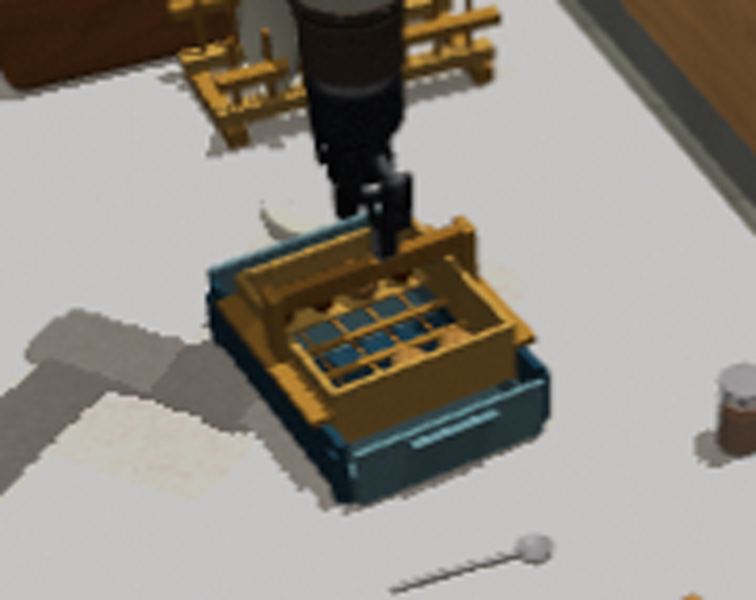

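View pics/top3z.png

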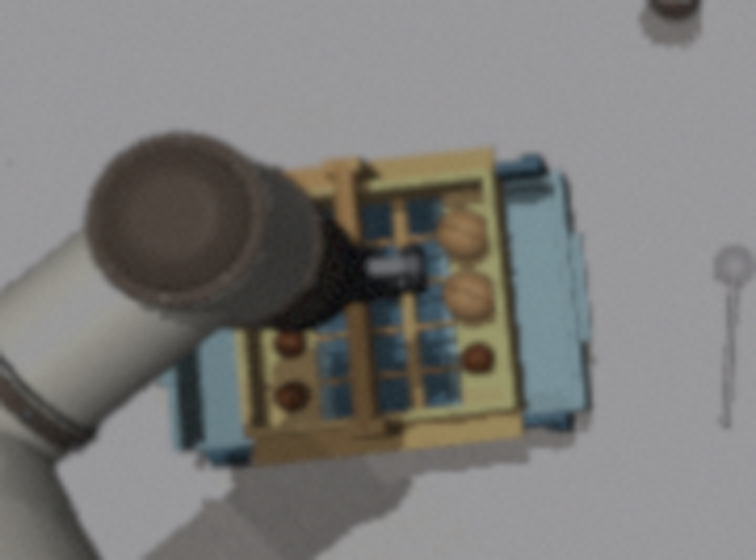

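The fingers straddle the bar (side view, near (385,240)). Next I descend to TCP z ≈ 119 and close.

Request:
servo_tool --rows '[{"fingers": 6,"x": 0,"y": 0.1,"z": 1.3,"turn": 0},{"fingers": 6,"x": 0,"y": 0,"z": 1.3,"turn": 0},{"fingers": 6,"x": 0,"y": 0,"z": 1.3,"turn": 0},{"fingers": 6,"x": 0,"y": 0,"z": 1.2,"turn": 0},{"fingers": 6,"x": 0,"y": 0,"z": 0,"turn": 0},{"fingers": 3,"x": 0,"y": 0,"z": 0,"turn": 0},{"fingers": 2,"x": 0,"y": 0,"z": 0,"turn": 0},{"fingers": 1.8,"x": 0,"y": 0,"z": 0,"turn": 0}]'

```text
clock: 4.27
position: [514.9, 243.5, 121.8]
ee_rot: [-0.065, 0.998, 0.001, 0.001]
contact_force: [-0.8, 0.7, 0.1]
gripper_width: 24.2
```

Request:
servo_tool --rows '[{"fingers": 1.6,"x": 0,"y": 0,"z": 0,"turn": 0},{"fingers": 1.3,"x": 0,"y": 0,"z": 0,"turn": 0},{"fingers": 0.5,"x": 0,"y": 0,"z": 0,"turn": 0},{"fingers": 0.5,"x": 0,"y": 0,"z": 0,"turn": 0},{"fingers": 0.5,"x": 0,"y": 0,"z": 0,"turn": 0}]'

```text
clock: 4.68
position: [514.6, 243.2, 121.6]
ee_rot: [-0.065, 0.998, 0.0, 0.001]
contact_force: [-0.8, -1.0, 5.9]
gripper_width: 13.0
```

```bash
python3 st.py
```

```text
4.6833 [514.64 243.21 121.56] ydir deg 97.44444335027131 tilt [0. 0.] [-0.8  -1.05  5.95] 12.96574567605937
```

Bar gripped at 13 mm opening, pressing down about 6 N. I'll ease up by about 1 mm. I'll also estimate the end walls from the first picture before feeling for them.

Request:
servo_tool --rows '[{"fingers": 0.5,"x": 0,"y": 0,"z": -0.1,"turn": 0},{"fingers": 0.5,"x": 0,"y": 0,"z": 0,"turn": 0}]'

```text
clock: 4.85
position: [514.4, 243.2, 121.6]
ee_rot: [-0.065, 0.998, 0.0, 0.0]
contact_force: [-0.2, -0.5, 2.5]
gripper_width: 12.9
```

```bash
python3 - <<'E'
from h import *
im=cv2.imread('pics/t0.png')
for n,(a,b) in {'L':(165,200),'R':(260,295)}.items():
    cv2.imwrite(f'pics/w{n}.png',cv2.resize(im[185:275,a:b],None,fx=12,fy=6,interpolation=cv2.INTER_NEAREST))
zz=lambda a,b:(160+(a+.5)/5.5-.5,170+(b+.5)/5.5-.5)
c=np.array([513,242.5]);yd=np.array([-.1288,.9917])
for nm,p in [('Lin',(113,300)),('Lin2',(116,360)),('Rout',(648,290)),('Rout',(640,220))]:
    w=plane('top',*zz(*p),62)[:2]; print(nm,w,(w-c)@yd)
E
python3 st.py
```

```text
Lin [518.6420614 391.0281588] 146.56867757427804
Lin2 [486.55592841 387.40425023] 147.10754137719732
Rout [528.93171436 103.82528341] -139.57572125488753
Rout [566.45958314 109.22689148] -139.05253602708095
4.85 [514.38 243.19 121.58] ydir deg 97.41034911741912 tilt [0. 0.] [-0.19 -0.5   2.49] 12.940962206327528
```

View pics/wL.png

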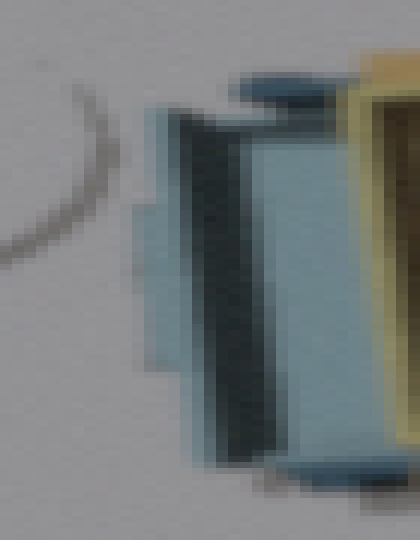

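View pics/wR.png

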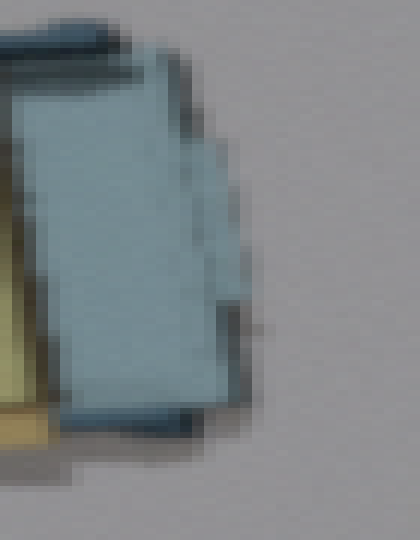

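Run:
```python
from h import *
c=np.array([512.7,242.8]);yd=np.array([-.1288,.9917])
L=lambda x,y:(165+x/12-.5,185+y/6-.5); R=lambda x,y:(260+x/12-.5,185+y/6-.5)
for nm,p in [('Lin',L(180,115)),('Lin',L(215,460)),('Rout',R(175,60)),('Rout',R(235,400))]:
    w=plane('top',*p,62)[:2]; print(nm,w,(w-c)@yd)
```

```text
Lin [579.51787923 396.83219478] 144.14758471455946
Lin [410.65799646 377.70670733] 146.92999171781148
Rout [611.39101842 116.14819604] -138.3119971632128
Rout [444.9529574   96.51584273] -136.34417968225694
```

Estimates: left stop at about +52 mm and right stop at about −38 mm from here, ±6. First left stroke: quick to +35 mm, then creep.

Request:
servo_tool --rows '[{"fingers": 0.5,"x": 0,"y": 0.9,"z": 0,"turn": 0},{"fingers": 0.5,"x": 0,"y": 1.4,"z": 0,"turn": 0},{"fingers": 0.5,"x": 0,"y": 1.0,"z": 0,"turn": 0},{"fingers": 0.5,"x": 0,"y": 0.2,"z": 0,"turn": 0},{"fingers": 0.5,"x": 0,"y": 0.2,"z": 0,"turn": 0},{"fingers": 0.5,"x": 0,"y": 0.2,"z": 0,"turn": 0}]'

```text
clock: 5.35
position: [509.1, 281.2, 121.6]
ee_rot: [-0.065, 0.998, -0.001, -0.0]
contact_force: [1.2, -4.3, 3.7]
gripper_width: 12.9
```

Request:
servo_tool --rows '[{"fingers": 0.5,"x": 0,"y": 0.15,"z": 0,"turn": 0},{"fingers": 0.5,"x": 0,"y": 0.15,"z": 0,"turn": 0}]'

```text
clock: 5.52
position: [508.7, 283.9, 121.6]
ee_rot: [-0.064, 0.998, -0.0, -0.0]
contact_force: [0.7, -6.9, 5.0]
gripper_width: 12.8
```

Request:
servo_tool --rows '[{"fingers": 0.5,"x": 0,"y": 0.15,"z": -0.05,"turn": 0},{"fingers": 0.5,"x": 0,"y": 0.15,"z": 0,"turn": 0}]'

```text
clock: 5.68
position: [508.1, 287.3, 121.6]
ee_rot: [-0.064, 0.998, -0.0, -0.0]
contact_force: [1.5, -3.4, 2.7]
gripper_width: 13.1
```

Request:
servo_tool --rows '[{"fingers": 0.5,"x": 0,"y": 0.15,"z": 0,"turn": 0},{"fingers": 0.5,"x": 0,"y": 0.15,"z": 0,"turn": 0}]'

```text
clock: 5.85
position: [507.7, 290.5, 121.6]
ee_rot: [-0.064, 0.998, -0.0, -0.0]
contact_force: [1.4, -3.7, 3.5]
gripper_width: 13.1
```

Request:
servo_tool --rows '[{"fingers": 0.5,"x": 0,"y": 0.15,"z": 0,"turn": 0}]'

```text
clock: 5.93
position: [507.5, 292.1, 121.6]
ee_rot: [-0.065, 0.998, -0.0, -0.0]
contact_force: [1.6, -3.3, 2.8]
gripper_width: 13.1
```

Request:
servo_tool --rows '[{"fingers": 0.5,"x": 0,"y": 0.15,"z": 0,"turn": 0}]'

```text
clock: 6.02
position: [507.3, 293.7, 121.6]
ee_rot: [-0.065, 0.998, -0.0, -0.0]
contact_force: [0.4, -2.8, 1.5]
gripper_width: 13.0
```

Request:
servo_tool --rows '[{"fingers": 0.5,"x": 0,"y": 0.15,"z": 0,"turn": 0}]'

```text
clock: 6.1
position: [507.1, 295.1, 121.6]
ee_rot: [-0.065, 0.998, -0.0, -0.0]
contact_force: [0.3, -6.4, 4.1]
gripper_width: 12.8
```

Request:
servo_tool --rows '[{"fingers": 0.5,"x": 0,"y": 0.1,"z": 0,"turn": 0}]'

```text
clock: 6.18
position: [507.1, 295.3, 121.7]
ee_rot: [-0.065, 0.998, -0.001, -0.0]
contact_force: [1.8, -7.7, 4.1]
gripper_width: 12.9
```

Request:
servo_tool --rows '[{"fingers": 0.5,"x": 0,"y": 0.1,"z": 0,"turn": 0}]'

```text
clock: 6.27
position: [507.0, 295.4, 121.8]
ee_rot: [-0.065, 0.998, -0.002, -0.001]
contact_force: [2.5, -10.2, 5.2]
gripper_width: 13.0
```

Left wall contact confirmed: motion stalled at y=295.4 with the force rising to about 10 N, of which about 3.5 N is friction. I'll hold briefly, then make the right stroke.

Request:
servo_tool --rows '[{"fingers": 0.5,"x": 0,"y": 0,"z": 0,"turn": 0},{"fingers": 0.5,"x": 0,"y": 0,"z": 0,"turn": 0}]'

```text
clock: 6.43
position: [507.1, 295.4, 121.8]
ee_rot: [-0.065, 0.998, -0.002, -0.001]
contact_force: [2.0, -8.7, 3.0]
gripper_width: 13.0
```

Request:
servo_tool --rows '[{"fingers": 0.5,"x": 0,"y": -1.0,"z": 0,"turn": 0},{"fingers": 0.5,"x": 0,"y": -1.8,"z": 0,"turn": 0},{"fingers": 0.5,"x": 0,"y": -2.2,"z": 0,"turn": 0},{"fingers": 0.5,"x": 0,"y": -1.8,"z": 0,"turn": 0},{"fingers": 0.5,"x": 0,"y": -0.8,"z": 0,"turn": 0},{"fingers": 0.5,"x": 0,"y": -0.3,"z": 0,"turn": 0},{"fingers": 0.5,"x": 0,"y": -0.15,"z": 0,"turn": 0},{"fingers": 0.5,"x": 0,"y": -0.15,"z": 0,"turn": 0}]'

```text
clock: 7.1
position: [517.7, 216.5, 121.6]
ee_rot: [-0.065, 0.998, 0.0, 0.0]
contact_force: [0.3, 0.5, -1.5]
gripper_width: 12.9
```

Request:
servo_tool --rows '[{"fingers": 0.5,"x": 0,"y": -0.15,"z": 0,"turn": 0},{"fingers": 0.5,"x": 0,"y": -0.15,"z": 0,"turn": 0}]'

```text
clock: 7.27
position: [518.0, 213.4, 121.6]
ee_rot: [-0.065, 0.998, 0.0, -0.0]
contact_force: [-0.6, 0.5, -1.9]
gripper_width: 13.0
```

Request:
servo_tool --rows '[{"fingers": 0.5,"x": 0,"y": -0.15,"z": 0,"turn": 0},{"fingers": 0.5,"x": 0,"y": -0.15,"z": 0,"turn": 0}]'

```text
clock: 7.43
position: [518.3, 209.9, 121.6]
ee_rot: [-0.065, 0.998, -0.0, -0.0]
contact_force: [-0.3, 0.6, -1.8]
gripper_width: 13.1
```

Request:
servo_tool --rows '[{"fingers": 0.5,"x": 0,"y": -0.15,"z": 0,"turn": 0}]'

```text
clock: 7.52
position: [518.5, 208.2, 121.6]
ee_rot: [-0.065, 0.998, -0.0, -0.0]
contact_force: [-1.1, 0.7, -2.9]
gripper_width: 12.8
```

Request:
servo_tool --rows '[{"fingers": 0.5,"x": 0,"y": -0.15,"z": 0,"turn": 0}]'

```text
clock: 7.6
position: [518.7, 206.6, 121.6]
ee_rot: [-0.065, 0.998, -0.0, -0.0]
contact_force: [-0.3, 0.6, -2.8]
gripper_width: 13.0
```

Request:
servo_tool --rows '[{"fingers": 0.5,"x": 0,"y": -0.15,"z": 0,"turn": 0}]'

```text
clock: 7.68
position: [518.9, 205.0, 121.6]
ee_rot: [-0.065, 0.998, -0.0, -0.0]
contact_force: [-0.0, 0.6, -2.0]
gripper_width: 13.2
```

Request:
servo_tool --rows '[{"fingers": 0.5,"x": 0,"y": -0.1,"z": 0,"turn": 0}]'

```text
clock: 7.77
position: [519.1, 204.4, 121.7]
ee_rot: [-0.064, 0.998, 0.0, 0.0]
contact_force: [-2.9, 5.5, -1.0]
gripper_width: 12.8
```

Request:
servo_tool --rows '[{"fingers": 0.5,"x": 0,"y": -0.1,"z": 0,"turn": 0}]'

```text
clock: 7.85
position: [519.2, 204.2, 122.0]
ee_rot: [-0.064, 0.998, 0.001, 0.0]
contact_force: [-3.1, 7.5, 0.1]
gripper_width: 12.6
```

Request:
servo_tool --rows '[{"fingers": 0.5,"x": 0,"y": -0.1,"z": 0,"turn": 0}]'

```text
clock: 7.93
position: [519.2, 204.0, 122.2]
ee_rot: [-0.064, 0.998, 0.002, 0.0]
contact_force: [-5.3, 9.5, 1.9]
gripper_width: 12.9
```

Right wall contact: stalled at y≈204.2 with the force rising to 9.5 N. I'll hold and look.

Request:
servo_tool --rows '[{"fingers": 0.5,"x": 0,"y": 0,"z": 0,"turn": 0},{"fingers": 0.5,"x": 0,"y": 0,"z": 0,"turn": 0}]'

```text
clock: 8.1
position: [519.2, 204.0, 122.2]
ee_rot: [-0.064, 0.998, 0.002, 0.0]
contact_force: [-2.4, 6.3, -0.4]
gripper_width: 12.8
```

```bash
cat > look.py <<'E'
from h import *
import sys
k=sys.argv[1]; out=[]
for n,(a,b_,c,d_) in {'side':(100,220,200,340),'top':(165,285,160,300)}.items():
    im,d=shot(n,n+k)
    b=cv2.cvtColor(im,cv2.COLOR_RGB2BGR)
    out.append(cv2.resize(b[a:b_,c:d_],(400,343),interpolation=cv2.INTER_CUBIC))
cv2.imwrite(f'pics/z{k}.png',cv2.convertScaleAbs(np.hstack(out),alpha=1.4))
E
python3 look.py 4; python3 st.py
```

```text
8.2 [519.22 204.06 122.16] ydir deg 97.38975457440932 tilt [0. 0.] [-3.53  6.04 -0.91] 12.992367675185344
```

View pics/z4.png

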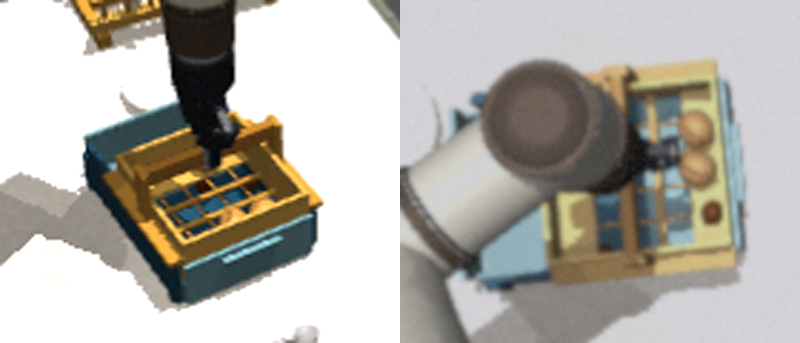

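Run:
```python
import cv2
b=cv2.imread('pics/side4.png')[140:190,225:320]
cv2.imwrite('pics/side4zz.png',cv2.convertScaleAbs(cv2.resize(b,None,fx=8,fy=8,interpolation=cv2.INTER_CUBIC),alpha=1.6))
```

```text
(no output)
```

View pics/side4zz.png

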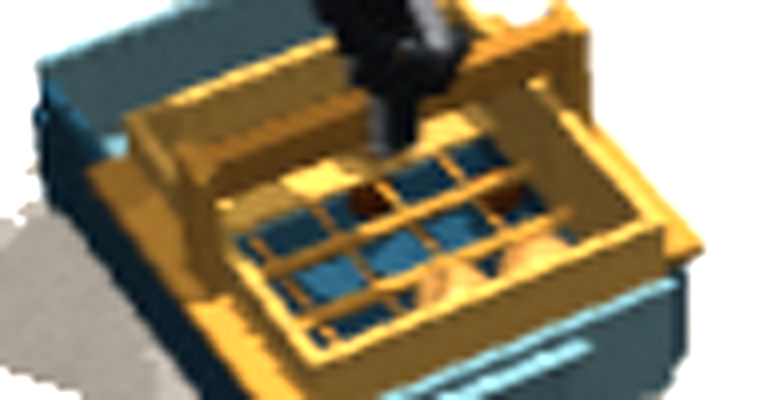

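The left strip now looks empty and two macadamias show below the lattice at (370,200) and (505,200). The right macadamia and two walnuts are still on the right strip. Stroke 3 will be brisker with a sharper stop short of the wall.

Request:
servo_tool --rows '[{"fingers": 0.5,"x": 0,"y": 1.2,"z": 0,"turn": 0},{"fingers": 0.5,"x": 0,"y": 2.3,"z": 0,"turn": 0},{"fingers": 0.5,"x": 0,"y": 2.6,"z": 0,"turn": 0},{"fingers": 0.5,"x": 0,"y": 2.2,"z": 0,"turn": 0},{"fingers": 0.5,"x": 0,"y": 0.5,"z": 0,"turn": 0},{"fingers": 0.5,"x": 0,"y": 0,"z": 0,"turn": 0},{"fingers": 0.5,"x": 0,"y": 0.1,"z": 0,"turn": 0},{"fingers": 0.5,"x": 0,"y": 0.1,"z": 0,"turn": 0}]'

```text
clock: 8.87
position: [507.7, 290.8, 121.7]
ee_rot: [-0.064, 0.998, -0.0, -0.0]
contact_force: [-0.5, -0.3, -2.5]
gripper_width: 12.8
```

```bash
python3 look.py 5; python3 st.py
```

```text
8.9667 [507.7  290.66 121.71] ydir deg 97.34993050767545 tilt [-0. -0.] [-0.49  0.71 -2.48] 12.808717442208724
```

View pics/z5.png

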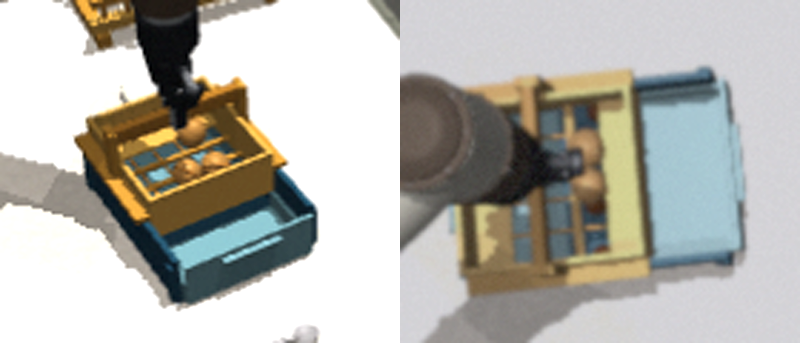

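The right strip has cleared; walnuts are on the lattice and a macadamia is at a hole near (597,247). Next I creep to the left wall.

Request:
servo_tool --rows '[{"fingers": 0.5,"x": 0,"y": 0.15,"z": 0.05,"turn": 0},{"fingers": 0.5,"x": 0,"y": 0.15,"z": 0,"turn": 0},{"fingers": 0.5,"x": 0,"y": 0.1,"z": 0,"turn": 0}]'

```text
clock: 9.22
position: [507.5, 295.0, 121.6]
ee_rot: [-0.064, 0.998, -0.0, 0.0]
contact_force: [0.8, -1.6, -0.1]
gripper_width: 12.9
```

Request:
servo_tool --rows '[{"fingers": 0.5,"x": 0,"y": 0.1,"z": 0,"turn": 0}]'

```text
clock: 9.3
position: [507.4, 295.3, 121.7]
ee_rot: [-0.065, 0.998, -0.001, -0.0]
contact_force: [2.2, -6.1, 2.7]
gripper_width: 12.8
```

Request:
servo_tool --rows '[{"fingers": 0.5,"x": 0,"y": 0.08,"z": 0,"turn": 0}]'

```text
clock: 9.38
position: [507.4, 295.4, 121.9]
ee_rot: [-0.065, 0.998, -0.002, -0.0]
contact_force: [1.9, -9.1, 3.1]
gripper_width: 12.9
```

Request:
servo_tool --rows '[{"fingers": 0.5,"x": 0,"y": 0,"z": 0,"turn": 0},{"fingers": 0.5,"x": 0,"y": 0,"z": -0.05,"turn": 0},{"fingers": 0.5,"x": 0,"y": -1.2,"z": 0,"turn": 0},{"fingers": 0.5,"x": 0,"y": -2.3,"z": 0,"turn": 0},{"fingers": 0.5,"x": 0,"y": -2.6,"z": 0,"turn": 0},{"fingers": 0.5,"x": 0,"y": -2.1,"z": 0,"turn": 0},{"fingers": 0.5,"x": 0,"y": -0.5,"z": 0,"turn": 0},{"fingers": 0.5,"x": 0,"y": 0,"z": 0,"turn": 0},{"fingers": 0.5,"x": 0,"y": -0.1,"z": 0,"turn": 0}]'

```text
clock: 10.13
position: [518.3, 210.0, 121.7]
ee_rot: [-0.064, 0.998, 0.0, -0.0]
contact_force: [-0.8, 0.7, -2.0]
gripper_width: 12.9
```

Request:
servo_tool --rows '[{"fingers": 0.5,"x": 0,"y": -0.15,"z": 0,"turn": 0},{"fingers": 0.5,"x": 0,"y": -0.1,"z": 0,"turn": 0}]'

```text
clock: 10.3
position: [518.7, 208.4, 121.6]
ee_rot: [-0.065, 0.998, 0.0, 0.0]
contact_force: [0.5, -0.3, -1.9]
gripper_width: 13.0
```

Request:
servo_tool --rows '[{"fingers": 0.5,"x": 0,"y": -0.1,"z": 0,"turn": 0}]'

```text
clock: 10.38
position: [518.8, 207.4, 121.7]
ee_rot: [-0.065, 0.998, 0.0, 0.0]
contact_force: [-0.4, 0.3, -2.8]
gripper_width: 13.2
```

Request:
servo_tool --rows '[{"fingers": 0.5,"x": 0,"y": -0.15,"z": 0.03,"turn": 0},{"fingers": 0.5,"x": 0,"y": -0.1,"z": 0,"turn": 0}]'

```text
clock: 10.55
position: [519.4, 204.7, 121.6]
ee_rot: [-0.065, 0.998, 0.0, 0.0]
contact_force: [-0.4, 2.6, -1.4]
gripper_width: 13.0
```

Request:
servo_tool --rows '[{"fingers": 0.5,"x": 0,"y": -0.1,"z": 0,"turn": 0}]'

```text
clock: 10.63
position: [519.6, 204.3, 121.8]
ee_rot: [-0.065, 0.998, 0.001, 0.001]
contact_force: [-2.2, 6.1, 0.2]
gripper_width: 12.9
```

Request:
servo_tool --rows '[{"fingers": 0.5,"x": 0,"y": -0.1,"z": 0,"turn": 0}]'

```text
clock: 10.72
position: [519.7, 204.1, 122.1]
ee_rot: [-0.064, 0.998, 0.002, 0.001]
contact_force: [-4.1, 9.3, 2.1]
gripper_width: 12.7
```

Request:
servo_tool --rows '[{"fingers": 0.5,"x": 0,"y": -0.05,"z": 0,"turn": 0},{"fingers": 0.5,"x": 0,"y": 0,"z": 0,"turn": 0}]'

```text
clock: 10.88
position: [519.7, 204.1, 122.2]
ee_rot: [-0.065, 0.998, 0.002, 0.001]
contact_force: [-3.8, 8.1, 0.2]
gripper_width: 12.8
```

```bash
python3 look.py 6; python3 st.py
```

```text
10.9833 [519.74 204.06 122.24] ydir deg 97.3994793857575 tilt [0. 0.] [-3.96  7.39 -0.65] 12.927720999270036
```

View pics/z6.png

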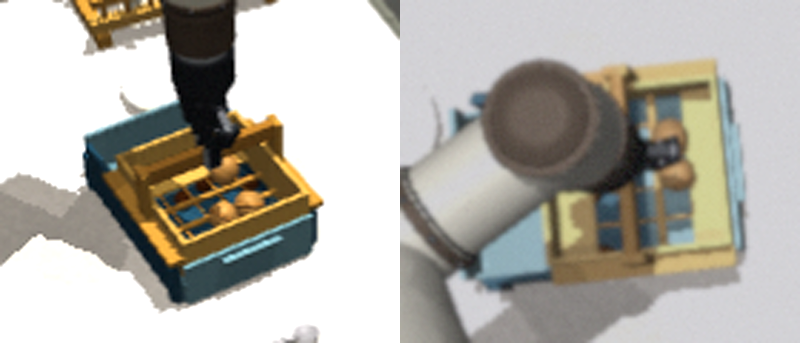

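Strokes 1–4 are done and all three walnuts sit in hole mouths. I'll check where the macadamias are.

Run:
```python
import cv2,numpy as np
b=cv2.imread('pics/side6.png')[140:190,225:320]
cv2.imwrite('pics/side6zz.png',cv2.convertScaleAbs(cv2.resize(b,None,fx=8,fy=8,interpolation=cv2.INTER_CUBIC),alpha=1.7))
b=cv2.imread('pics/top6.png')[185:265,200:290]
cv2.imwrite('pics/top6zz.png',cv2.convertScaleAbs(cv2.resize(b,None,fx=7,fy=7,interpolation=cv2.INTER_CUBIC),alpha=1.9))
```

```text
(no output)
```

View pics/side6zz.png

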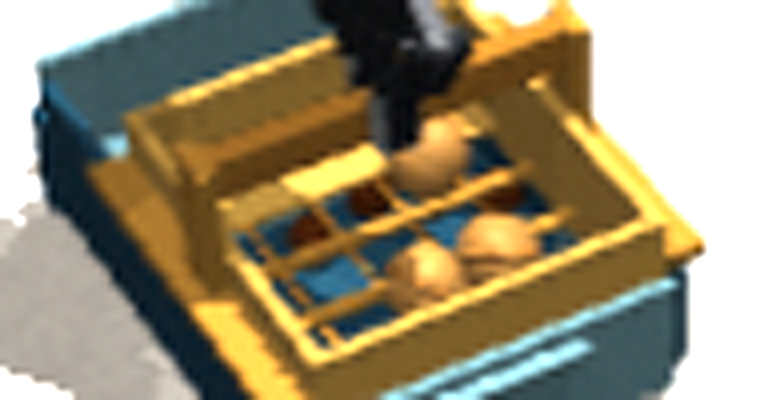

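View pics/top6zz.png

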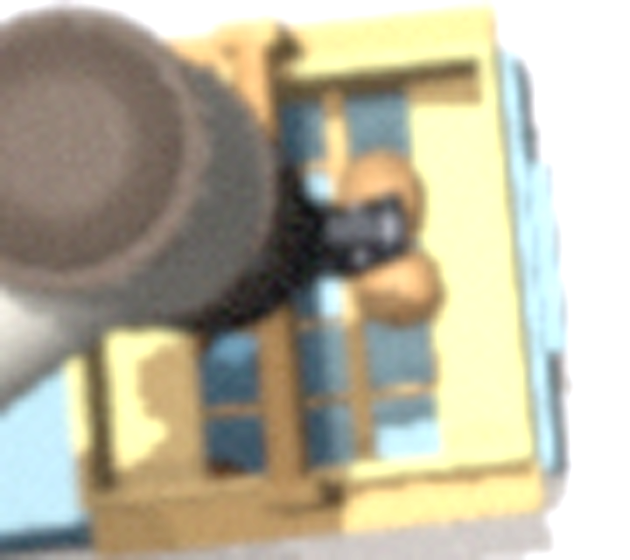

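Three macadamias are visible below the lattice, at (309,230), (370,200) and (505,195). The fourth is hidden. I'll do an extra pair of brisk strokes, stopping short of the walls, and look from both ends.

Request:
servo_tool --rows '[{"fingers": 0.5,"x": 0,"y": 1.2,"z": 0,"turn": 0},{"fingers": 0.5,"x": 0,"y": 2.3,"z": 0,"turn": 0},{"fingers": 0.5,"x": 0,"y": 2.6,"z": 0,"turn": 0},{"fingers": 0.5,"x": 0,"y": 2.1,"z": 0,"turn": 0},{"fingers": 0.5,"x": 0,"y": 0.5,"z": 0,"turn": 0},{"fingers": 0.5,"x": 0,"y": 0,"z": 0,"turn": 0},{"fingers": 0.5,"x": 0,"y": 0,"z": 0,"turn": 0},{"fingers": 0.5,"x": 0,"y": 0,"z": 0,"turn": 0}]'

```text
clock: 11.65
position: [508.4, 287.6, 121.6]
ee_rot: [-0.064, 0.998, 0.0, 0.0]
contact_force: [0.3, -0.5, -1.5]
gripper_width: 13.0
```

```bash
python3 look.py 7
python3 - <<'E'
import cv2,numpy as np
b=cv2.imread('pics/side7.png')[125:185,220:310]
a=cv2.imread('pics/top7.png')[185:265,180:290]
r=lambda i:cv2.convertScaleAbs(cv2.resize(i,(400,int(400*i.shape[0]/i.shape[1])),interpolation=cv2.INTER_CUBIC)[:266],alpha=1.7)
cv2.imwrite('pics/zz7.png',cv2.resize(np.hstack([r(b),cv2.resize(r(a),(400,266))]),(800,266)))
E
```

```text
(no output)
```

View pics/zz7.png

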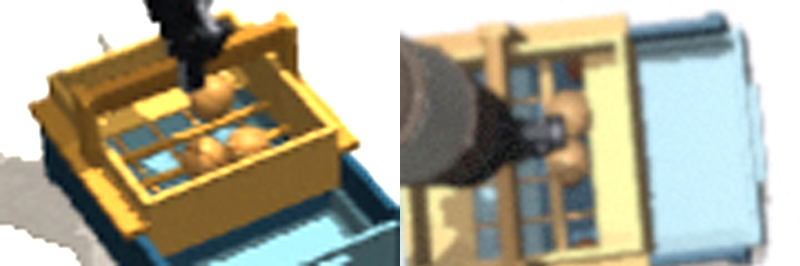

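Request:
servo_tool --rows '[{"fingers": 0.5,"x": 0,"y": -1.2,"z": 0,"turn": 0},{"fingers": 0.5,"x": 0,"y": -2.3,"z": 0,"turn": 0},{"fingers": 0.5,"x": 0,"y": -2.6,"z": 0,"turn": 0},{"fingers": 0.5,"x": 0,"y": -1.6,"z": 0,"turn": 0},{"fingers": 0.5,"x": 0,"y": -0.3,"z": 0,"turn": 0},{"fingers": 0.5,"x": 0,"y": 0,"z": 0,"turn": 0},{"fingers": 0.5,"x": 0,"y": 0,"z": 0,"turn": 0},{"fingers": 0.5,"x": 0,"y": 0,"z": 0,"turn": 0}]'

```text
clock: 12.42
position: [518.5, 208.4, 121.6]
ee_rot: [-0.065, 0.998, -0.0, -0.0]
contact_force: [-0.7, -0.7, -0.5]
gripper_width: 13.1
```

```bash
python3 look.py 8
python3 - <<'E'
import cv2,numpy as np
b=cv2.imread('pics/side8.png')[135:195,220:310]
a=cv2.imread('pics/top8.png')[185:265,180:290]
r=lambda i:cv2.convertScaleAbs(cv2.resize(i,(400,int(400*i.shape[0]/i.shape[1])),interpolation=cv2.INTER_CUBIC)[:266],alpha=1.7)
cv2.imwrite('pics/zz8.png',cv2.resize(np.hstack([r(b),cv2.resize(r(a),(400,266))]),(800,266)))
E
```

```text
(no output)
```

View pics/zz8.png

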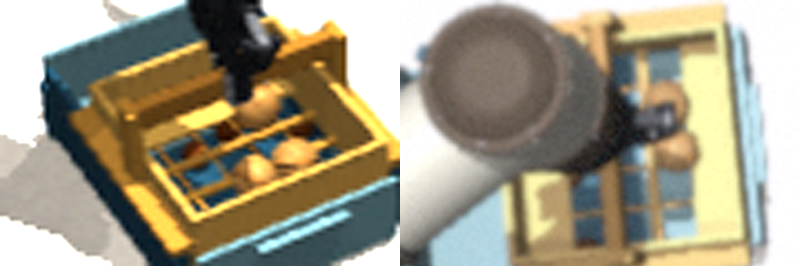

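Three macadamias are still visible below the lattice and the fourth stays hidden. There's plenty of time, so I'll release, back up and look with a clear view.

Request:
servo_tool --rows '[{"fingers": 2.5,"x": 0,"y": 0,"z": 0,"turn": 0},{"fingers": 5,"x": 0,"y": 0,"z": 0,"turn": 0},{"fingers": 6,"x": 0,"y": 0,"z": 0,"turn": 0},{"fingers": 6,"x": 0,"y": 0,"z": 0,"turn": 0},{"fingers": 6,"x": 0,"y": 0,"z": -1.5,"turn": 0},{"fingers": 6,"x": 0,"y": 0,"z": -2.5,"turn": 0},{"fingers": 6,"x": 0,"y": 0,"z": -3,"turn": 0},{"fingers": 6,"x": 0,"y": -2.0,"z": -2,"turn": 0},{"fingers": 6,"x": 0,"y": -4.0,"z": 0,"turn": 0},{"fingers": 6,"x": 0,"y": -4.0,"z": 0,"turn": 0}]'

```text
clock: 13.35
position: [532.3, 109.9, 213.5]
ee_rot: [-0.066, 0.998, 0.001, 0.002]
contact_force: [0.7, -0.4, -0.1]
gripper_width: 60.5
```

Request:
servo_tool --rows '[{"fingers": 6,"x": 0,"y": -4.0,"z": 0,"turn": 0},{"fingers": 6,"x": 0,"y": -4.0,"z": 0,"turn": 0},{"fingers": 6,"x": 0,"y": -2.0,"z": 0,"turn": 0},{"fingers": 6,"x": 0,"y": 0,"z": 0,"turn": 0}]'

```text
clock: 13.68
position: [544.4, 6.9, 211.6]
ee_rot: [-0.062, 0.998, -0.0, -0.0]
contact_force: [0.8, -0.3, -0.3]
gripper_width: 60.2
```

```bash
python3 look.py 9
python3 - <<'E'
import cv2,numpy as np
b=cv2.imread('pics/side9.png')[125:200,220:330]
a=cv2.imread('pics/top9.png')[175:275,165:295]
r=lambda i:cv2.convertScaleAbs(cv2.resize(i,(400,272),interpolation=cv2.INTER_CUBIC),alpha=1.7)
cv2.imwrite('pics/zz9.png',np.hstack([r(b),r(a)]))
E
python3 st.py
```

```text
13.7833 [544.43   9.67 211.52] ydir deg 97.30902356773895 tilt [0. 0.] [-0.26  0.43  0.24] 59.92718531866163
```

View pics/zz9.png

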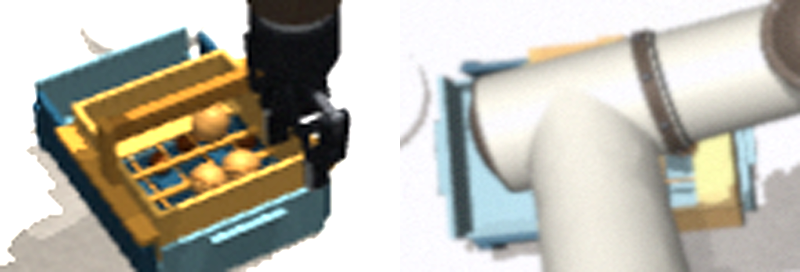

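Run:
```python
import cv2
b=cv2.imread('pics/side9.png')[140:190,240:300]
cv2.imwrite('pics/side9zz.png',cv2.convertScaleAbs(cv2.resize(b,None,fx=12,fy=12,interpolation=cv2.INTER_CUBIC),alpha=1.8))
```

```text
(no output)
```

View pics/side9zz.png

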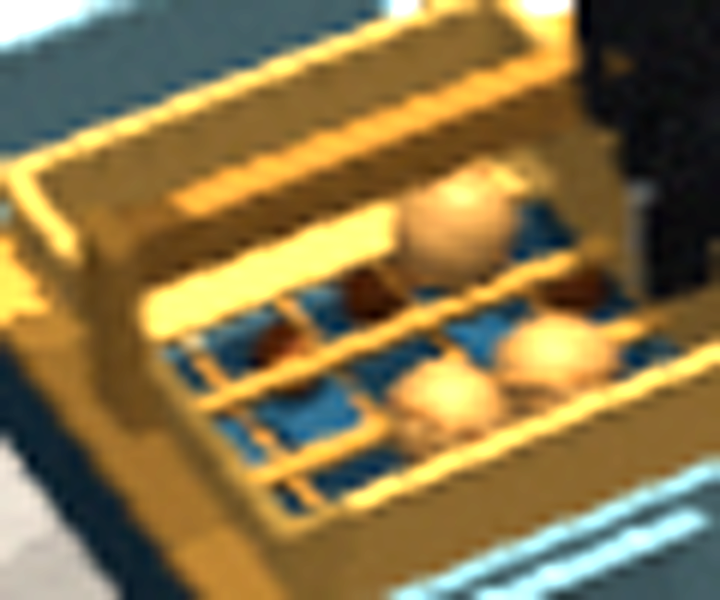

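The left strip is clear except behind the far walnut at (455,230). I'll swing the arm away to get the top view too.

Request:
servo_tool --rows '[{"fingers": 6,"x": 0.9,"y": -3.6,"z": 0,"turn": 0},{"fingers": 6,"x": 0.9,"y": -3.6,"z": 0,"turn": 0},{"fingers": 6,"x": 0.9,"y": -3.6,"z": 0,"turn": 0},{"fingers": 6,"x": 0.9,"y": -3.6,"z": 0,"turn": 0},{"fingers": 6,"x": 0.9,"y": -3.6,"z": 0,"turn": 0},{"fingers": 6,"x": 0.9,"y": -3.6,"z": 0,"turn": 0},{"fingers": 6,"x": 0.9,"y": -3.6,"z": 0,"turn": 0},{"fingers": 6,"x": 0.9,"y": -3.6,"z": 0,"turn": 0},{"fingers": 6,"x": 0.9,"y": -3.6,"z": 0,"turn": 0},{"fingers": 6,"x": 0,"y": 0,"z": 0,"turn": 0}]'

```text
clock: 14.62
position: [505.7, -325.3, 211.1]
ee_rot: [-0.063, 0.998, -0.001, -0.0]
contact_force: [0.5, 0.6, 0.8]
gripper_width: 60.3
```

```bash
python3 look.py 10
python3 - <<'E'
import cv2,numpy as np
a=cv2.imread('pics/top10.png')[175:275,165:295]
cv2.imwrite('pics/zz10.png',cv2.convertScaleAbs(cv2.resize(a,(754,580),interpolation=cv2.INTER_CUBIC),alpha=1.7))
E
python3 st.py
```

```text
14.7167 [ 506.07 -321.58  210.97] ydir deg 97.35141826738807 tilt [-0.  0.] [ 1.68  0.33 -1.07] 60.3484245445491
```

View pics/zz10.png

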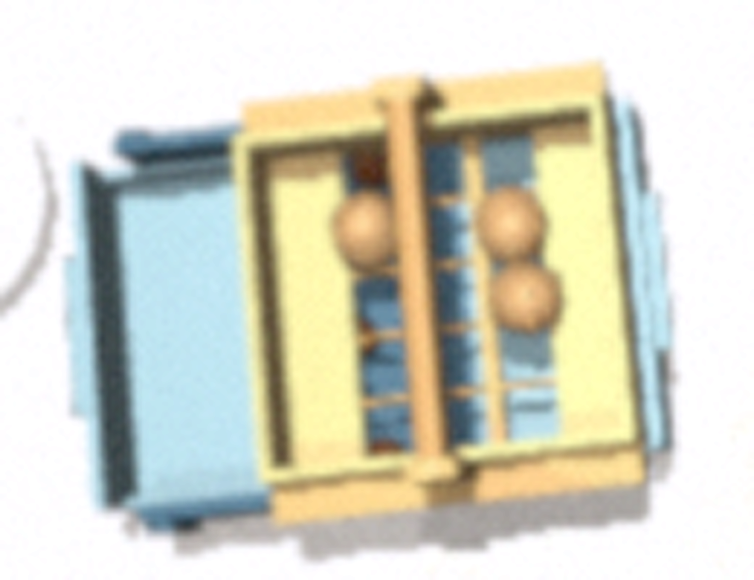

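Top view: both solid strips are empty, and the three walnuts sit at (365,232), (512,222) and (525,297). Macadamias show below the lattice at (372,165), (370,335) and (385,445), so the fourth must be under the sieve. I'll go back and regrip by retracing the path.

Request:
servo_tool --rows '[{"fingers": 6,"x": -0.9,"y": 3.6,"z": 0,"turn": 0},{"fingers": 6,"x": -0.9,"y": 3.6,"z": 0,"turn": 0},{"fingers": 6,"x": -0.9,"y": 3.6,"z": 0,"turn": 0},{"fingers": 6,"x": -0.9,"y": 3.6,"z": 0,"turn": 0},{"fingers": 6,"x": -0.9,"y": 3.6,"z": 0,"turn": 0},{"fingers": 6,"x": -0.9,"y": 3.6,"z": 0,"turn": 0},{"fingers": 6,"x": -0.9,"y": 3.6,"z": 0,"turn": 0},{"fingers": 6,"x": -0.9,"y": 3.6,"z": 0,"turn": 0},{"fingers": 6,"x": -0.9,"y": 3.6,"z": 0,"turn": 0},{"fingers": 6,"x": 0,"y": 4,"z": 0,"turn": 0}]'

```text
clock: 15.55
position: [539.5, 54.0, 211.8]
ee_rot: [-0.066, 0.998, 0.0, 0.001]
contact_force: [0.7, 0.1, -0.0]
gripper_width: 59.7
```

Request:
servo_tool --rows '[{"fingers": 6,"x": 0,"y": 4,"z": 0,"turn": 0},{"fingers": 6,"x": 0,"y": 4,"z": 0,"turn": 0},{"fingers": 6,"x": 0,"y": 4,"z": 0,"turn": 0},{"fingers": 6,"x": 0,"y": 3,"z": 0,"turn": 0},{"fingers": 6,"x": 0,"y": 1,"z": 0,"turn": 0},{"fingers": 6,"x": 0,"y": 0,"z": 0,"turn": 0},{"fingers": 6,"x": 0,"y": 0,"z": 0,"turn": 0},{"fingers": 6,"x": 0,"y": 0,"z": 0,"turn": 0}]'

```text
clock: 16.22
position: [518.0, 208.4, 211.5]
ee_rot: [-0.065, 0.998, -0.0, -0.0]
contact_force: [0.5, -0.9, -1.9]
gripper_width: 59.9
```

```bash
python3 st.py
```

```text
16.2167 [518.03 208.43 211.54] ydir deg 97.4424871360912 tilt [-0. -0.] [ 0.52 -0.89 -1.87] 59.90464916079053
```

Request:
servo_tool --rows '[{"fingers": 6,"x": 0,"y": 0,"z": 2,"turn": 0},{"fingers": 6,"x": 0,"y": 0,"z": 2.5,"turn": 0},{"fingers": 6,"x": 0,"y": 0,"z": 2,"turn": 0},{"fingers": 6,"x": 0,"y": 0,"z": 1.5,"turn": 0},{"fingers": 6,"x": 0,"y": 0,"z": 1,"turn": 0},{"fingers": 4,"x": 0,"y": 0,"z": 0,"turn": 0},{"fingers": 2,"x": 0,"y": 0,"z": 0,"turn": 0},{"fingers": 1.6,"x": 0,"y": 0,"z": 0,"turn": 0},{"fingers": 1.3,"x": 0,"y": 0,"z": 0,"turn": 0}]'

```text
clock: 16.97
position: [519.4, 208.9, 122.9]
ee_rot: [-0.065, 0.998, 0.001, 0.001]
contact_force: [-1.0, -0.3, 0.4]
gripper_width: 13.3
```

Request:
servo_tool --rows '[{"fingers": 0.5,"x": 0,"y": 0,"z": 0,"turn": 0},{"fingers": 0.5,"x": 0,"y": 0,"z": 0,"turn": 0},{"fingers": 0.5,"x": 0,"y": 0,"z": 0,"turn": 0}]'

```text
clock: 17.22
position: [519.4, 209.0, 123.0]
ee_rot: [-0.065, 0.998, 0.0, 0.001]
contact_force: [-0.7, -0.2, 6.4]
gripper_width: 12.9
```

Request:
servo_tool --rows '[{"fingers": 0.5,"x": 0,"y": 0,"z": -0.2,"turn": 0},{"fingers": 0.5,"x": 0,"y": 0,"z": -0.4,"turn": 0},{"fingers": 0.5,"x": 0,"y": 0,"z": -0.6,"turn": 0},{"fingers": 0.5,"x": 0,"y": 0,"z": -0.8,"turn": 0},{"fingers": 0.5,"x": 0,"y": 0,"z": -0.8,"turn": 0}]'

```text
clock: 17.63
position: [518.3, 208.4, 149.7]
ee_rot: [-0.065, 0.998, -0.0, -0.001]
contact_force: [0.1, 0.1, -2.9]
gripper_width: 13.1
```

```bash
python3 st.py
```

```text
17.6333 [518.27 208.42 149.71] ydir deg 97.40275346023935 tilt [-0. -0.] [ 0.08  0.05 -2.94] 13.12282483779794
```

Request:
servo_tool --rows '[{"fingers": 0.5,"x": 0,"y": 0,"z": -1.0,"turn": 0},{"fingers": 0.5,"x": 0,"y": 0,"z": -1.2,"turn": 0},{"fingers": 0.5,"x": 0,"y": 0,"z": -1.2,"turn": 0},{"fingers": 0.5,"x": 0,"y": 0,"z": -1.2,"turn": 0},{"fingers": 0.5,"x": 0,"y": 0,"z": -0.8,"turn": 0},{"fingers": 0.5,"x": 0,"y": 0,"z": -0.4,"turn": 0},{"fingers": 0.5,"x": 0,"y": 0,"z": 0,"turn": 0}]'

```text
clock: 18.22
position: [519.0, 208.9, 208.9]
ee_rot: [-0.065, 0.998, 0.001, 0.001]
contact_force: [0.3, -0.1, -4.9]
gripper_width: 13.4
```

```bash
python3 look.py 11;python3 st.py
```

```text
18.3167 [518.16 208.46 207.1 ] ydir deg 97.39496225679389 tilt [-0. -0.] [-0.95 -0.66 -3.88] 13.050427836189455
```

View pics/z11.png

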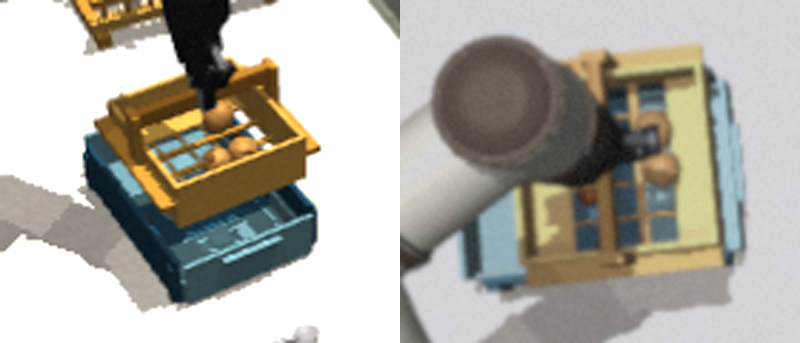

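The sieve is off with three walnuts in it, level, carrying about 4 N. Next I move gently to above the mat.

Request:
servo_tool --rows '[{"fingers": 0.5,"x": 0,"y": -0.8,"z": 0,"turn": 0},{"fingers": 0.5,"x": 0,"y": -1.6,"z": 0,"turn": 0},{"fingers": 0.5,"x": 0,"y": -2.2,"z": 0,"turn": 0},{"fingers": 0.5,"x": 0.16,"y": -2.5,"z": 0,"turn": 0},{"fingers": 0.5,"x": 0.16,"y": -2.5,"z": 0,"turn": 0},{"fingers": 0.5,"x": 0.16,"y": -2.5,"z": 0,"turn": 0},{"fingers": 0.5,"x": 0.16,"y": -2.5,"z": 0,"turn": 0},{"fingers": 0.5,"x": 0.16,"y": -2.5,"z": 0,"turn": 0},{"fingers": 0.5,"x": 0.16,"y": -2.5,"z": 0,"turn": 0},{"fingers": 0.5,"x": 0.16,"y": -2.5,"z": 0,"turn": 0}]'

```text
clock: 19.15
position: [535.3, -13.8, 206.7]
ee_rot: [-0.065, 0.998, -0.0, -0.001]
contact_force: [1.1, -0.7, -4.9]
gripper_width: 13.0
```

Request:
servo_tool --rows '[{"fingers": 0.5,"x": 0.16,"y": -2.5,"z": 0,"turn": 0},{"fingers": 0.5,"x": 0.16,"y": -2.5,"z": 0,"turn": 0},{"fingers": 0.5,"x": 0.16,"y": -2.5,"z": 0,"turn": 0},{"fingers": 0.5,"x": 0.16,"y": -2.5,"z": 0,"turn": 0},{"fingers": 0.5,"x": 0.16,"y": -2.5,"z": 0,"turn": 0},{"fingers": 0.5,"x": 0.16,"y": -2.5,"z": 0,"turn": 0},{"fingers": 0.5,"x": 0.16,"y": -2.5,"z": 0,"turn": 0},{"fingers": 0.5,"x": 0,"y": -2.2,"z": 0,"turn": 0},{"fingers": 0.5,"x": 0,"y": -1.6,"z": 0,"turn": 0},{"fingers": 0.5,"x": 0,"y": -0.8,"z": 0,"turn": 0}]'

```text
clock: 19.98
position: [552.6, -234.9, 206.3]
ee_rot: [-0.063, 0.998, 0.0, -0.001]
contact_force: [0.1, 0.6, -3.8]
gripper_width: 13.1
```

Request:
servo_tool --rows '[{"fingers": 0.5,"x": 0,"y": -0.3,"z": 0.5,"turn": 0},{"fingers": 0.5,"x": 0,"y": 0,"z": 1.0,"turn": 0},{"fingers": 0.5,"x": 0,"y": 0,"z": 1.5,"turn": 0},{"fingers": 0.5,"x": 0,"y": 0,"z": 1.5,"turn": 0},{"fingers": 0.5,"x": 0,"y": 0,"z": 1.0,"turn": 0},{"fingers": 0.5,"x": 0,"y": 0,"z": 0.5,"turn": 0},{"fingers": 0.5,"x": 0,"y": 0,"z": 0,"turn": 0},{"fingers": 0.5,"x": 0,"y": 0,"z": 0,"turn": 0}]'

```text
clock: 20.65
position: [554.0, -235.3, 147.6]
ee_rot: [-0.065, 0.998, -0.0, -0.0]
contact_force: [0.8, 0.4, -2.7]
gripper_width: 12.8
```

```bash
python3 st.py
python3 - <<'E'
from h import *
o=[]
for n,(a,b,c,d) in {'top':(150,280,330,460),'side':(200,330,270,400)}.items():
    im,_=shot(n,n+'12'); o.append(cv2.resize(cv2.cvtColor(im,4)[a:b,c:d],(400,400),interpolation=cv2.INTER_CUBIC))
shot
im,_=cv2.imread('pics/top12.png'),0
t=im[165:285,160:300]
cv2.imwrite('pics/z12.png',cv2.convertScaleAbs(np.hstack(o),alpha=1.5))
cv2.imwrite('pics/z12t.png',cv2.convertScaleAbs(cv2.resize(t,None,fx=5,fy=5,interpolation=cv2.INTER_CUBIC),alpha=1.7))
E
```

```text
20.65 [ 553.99 -235.26  147.56] ydir deg 97.45847321820376 tilt [-0. -0.] [ 0.76  0.36 -2.67] 12.821188161443377
```

View pics/z12.png

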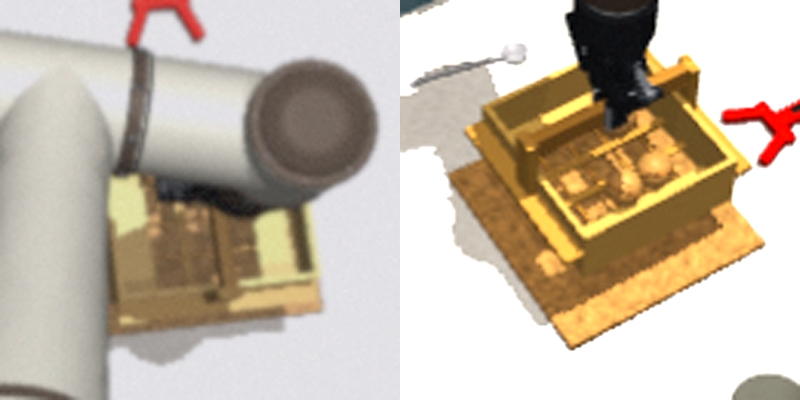

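View pics/z12t.png

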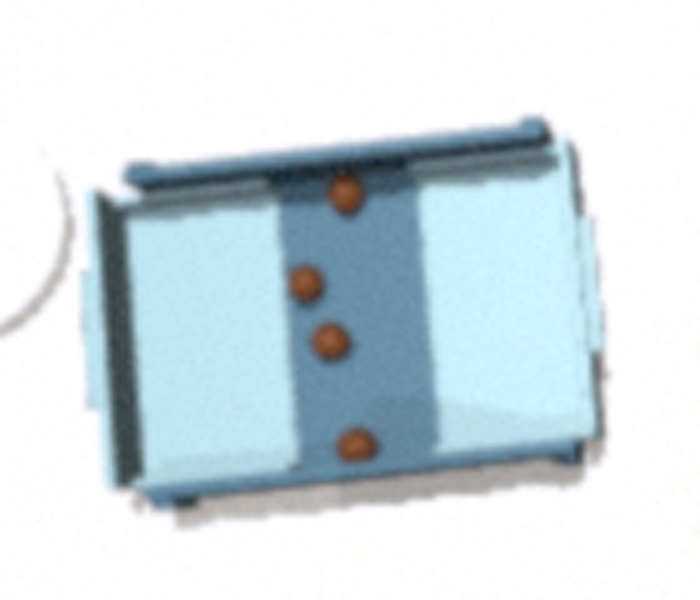

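All four macadamias are in the tray, at (347,193), (306,284), (331,342) and (355,445) in the zoom, and the sieve is above the mat. I'll lower it, expecting contact at TCP z ≈ 94.

Request:
servo_tool --rows '[{"fingers": 0.5,"x": 0,"y": 0,"z": 0.6,"turn": 0},{"fingers": 0.5,"x": 0,"y": 0,"z": 1.0,"turn": 0},{"fingers": 0.5,"x": 0,"y": 0,"z": 1.0,"turn": 0},{"fingers": 0.5,"x": 0,"y": 0,"z": 0.8,"turn": 0},{"fingers": 0.5,"x": 0,"y": 0,"z": 0.5,"turn": 0},{"fingers": 0.5,"x": 0,"y": 0,"z": 0.4,"turn": 0},{"fingers": 0.5,"x": 0,"y": 0,"z": 0.3,"turn": 0},{"fingers": 0.5,"x": 0,"y": 0,"z": 0.2,"turn": 0},{"fingers": 0.5,"x": 0,"y": 0,"z": 0.1,"turn": 0}]'

```text
clock: 21.5
position: [553.8, -235.6, 98.3]
ee_rot: [-0.065, 0.998, -0.0, -0.0]
contact_force: [-0.9, -0.2, -4.3]
gripper_width: 12.8
```

Request:
servo_tool --rows '[{"fingers": 0.5,"x": 0,"y": 0,"z": 0.15,"turn": 0},{"fingers": 0.5,"x": 0,"y": 0,"z": 0.15,"turn": 0}]'

```text
clock: 21.67
position: [554.0, -235.7, 95.8]
ee_rot: [-0.065, 0.998, -0.0, 0.0]
contact_force: [0.5, -0.3, -3.2]
gripper_width: 12.8
```

Request:
servo_tool --rows '[{"fingers": 0.5,"x": 0,"y": 0,"z": 0.1,"turn": 0},{"fingers": 0.5,"x": 0,"y": 0,"z": 0,"turn": 0}]'

```text
clock: 21.83
position: [553.7, -235.6, 94.4]
ee_rot: [-0.065, 0.998, 0.0, -0.0]
contact_force: [0.0, 0.5, -2.9]
gripper_width: 12.8
```

Request:
servo_tool --rows '[{"fingers": 0.5,"x": 0,"y": 0,"z": 0.1,"turn": 0},{"fingers": 0.5,"x": 0,"y": 0,"z": 0,"turn": 0}]'

```text
clock: 22.0
position: [553.9, -235.7, 94.1]
ee_rot: [-0.065, 0.998, -0.0, 0.0]
contact_force: [-1.9, 0.7, -0.6]
gripper_width: 13.3
```

Request:
servo_tool --rows '[{"fingers": 0.5,"x": 0,"y": 0,"z": 0.1,"turn": 0},{"fingers": 0.5,"x": 0,"y": 0,"z": 0,"turn": 0}]'

```text
clock: 22.17
position: [553.9, -235.7, 94.1]
ee_rot: [-0.065, 0.998, -0.0, 0.0]
contact_force: [-3.7, 1.7, 3.8]
gripper_width: 13.0
```

The sieve is down at z 94.1 as expected, with the weight off. I'll release and withdraw straight up.

Request:
servo_tool --rows '[{"fingers": 1.8,"x": 0,"y": 0,"z": 0,"turn": 0},{"fingers": 3.5,"x": 0,"y": 0,"z": 0,"turn": 0},{"fingers": 5.5,"x": 0,"y": 0,"z": 0,"turn": 0},{"fingers": 6,"x": 0,"y": 0,"z": 0,"turn": 0},{"fingers": 6,"x": 0,"y": 0,"z": -0.8,"turn": 0},{"fingers": 6,"x": 0,"y": 0,"z": -2.0,"turn": 0},{"fingers": 6,"x": 0,"y": 0,"z": -3.0,"turn": 0},{"fingers": 6,"x": 0,"y": 0,"z": -3.0,"turn": 0},{"fingers": 6,"x": 0,"y": 0,"z": -3.0,"turn": 0},{"fingers": 6,"x": 0,"y": 0,"z": -2.0,"turn": 0}]'

```text
clock: 23.0
position: [554.8, -236.1, 234.7]
ee_rot: [-0.065, 0.998, -0.001, 0.002]
contact_force: [1.4, -0.3, -0.4]
gripper_width: 59.9
```

Request:
servo_tool --rows '[{"fingers": 6,"x": 0.5,"y": 3.8,"z": 0,"turn": 0},{"fingers": 6,"x": 0.5,"y": 3.8,"z": 0,"turn": 0},{"fingers": 6,"x": 0.5,"y": 3.8,"z": 0,"turn": 0},{"fingers": 6,"x": 0.5,"y": 3.8,"z": 0,"turn": 0},{"fingers": 6,"x": 0.5,"y": 3.8,"z": 0,"turn": 0},{"fingers": 6,"x": 0.5,"y": 3.8,"z": 0,"turn": 0},{"fingers": 6,"x": 0.5,"y": 3.8,"z": 0,"turn": 0},{"fingers": 6,"x": 0,"y": 2,"z": 0,"turn": 0},{"fingers": 6,"x": 0,"y": 0,"z": 0,"turn": 0},{"fingers": 6,"x": 0,"y": 0,"z": 0,"turn": 0}]'

```text
clock: 23.83
position: [482.2, 44.5, 231.3]
ee_rot: [-0.066, 0.998, 0.0, 0.001]
contact_force: [0.4, -0.6, -0.4]
gripper_width: 59.5
```

```bash
python3 st.py
python3 - <<'E'
from h import *
o=[]
for n,(a,b,c,d) in {'top':(150,280,330,460),'side':(200,330,270,400)}.items():
    im,_=shot(n,n+'13'); o.append(cv2.resize(cv2.cvtColor(im,4)[a:b,c:d],(400,400),interpolation=cv2.INTER_CUBIC))
cv2.imwrite('pics/z13.png',cv2.convertScaleAbs(np.hstack(o),alpha=1.5))
E
```

```text
23.8333 [482.16  44.52 231.25] ydir deg 97.56217801845835 tilt [0. 0.] [ 0.35 -0.6  -0.44] 59.5285604961814
```

View pics/z13.png

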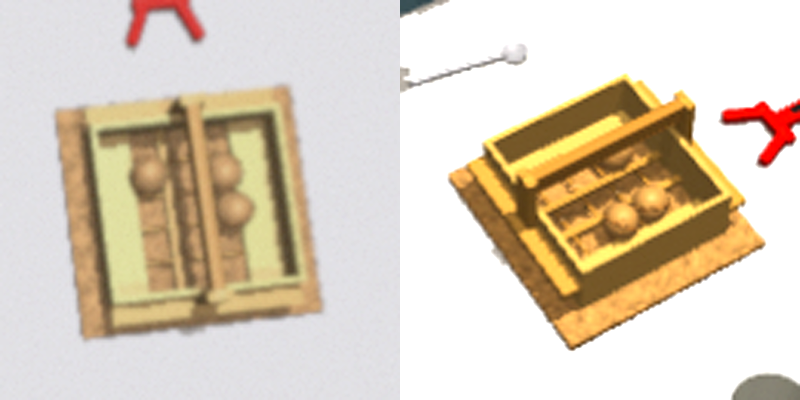

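View pics/top13.png

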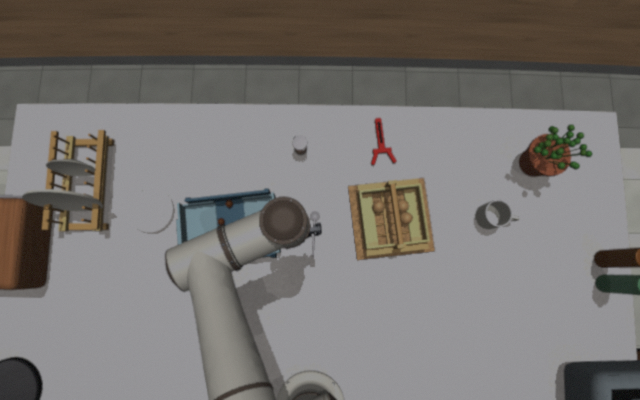

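The sieve stands square on the mat with the three walnuts in it and everything else in place. I'll check its centring before handing in.

Run:
```python
from h import *
z=lambda p:(330+p[0]*130/400-.5,150+p[1]*130/400-.5)
f=np.array([plane('top',*z(p),73)[:2] for p in [(90,122),(275,105),(302,280),(110,305)]])
m=np.array([plane('top',*z(p),10)[:2] for p in [(56,110),(291,86),(322,312),(85,338)]])
print(f.mean(0),m.mean(0),f.mean(0)-m.mean(0)); print(np.linalg.norm(np.diff(f,axis=0),axis=1),np.linalg.norm(np.diff(m,axis=0),axis=1))
```

```text
[ 553.86575392 -232.57194201] [ 553.42832524 -237.8267443 ] [0.43742868 5.25480229]
[178.92165596 168.77046472 182.98124678] [239.51549467 228.38431589 235.82386074]
```

The sieve is within about 5 mm of the mat's middle, against 30 mm allowed, so I'm handing in.

```bash
python3 -c "
from bench import arm
arm.job_done()"; echo ok
```

```text
the job is handed in; nothing more can be done
ok
```

The sifting is finished and the job is handed in; no verdict was reported. The clock stood at about 24 s of the 64 s allowed.

**Shaking:** I gripped the sieve by the middle of its bar and held it lightly against the walls left, right, left, right. The felt force peaked at about 10 N, including rim friction. The walls were at about +53 mm and −39 mm. I then made one extra pair of strokes that stopped short of the walls.

**Extra release and look:** One macadamia stayed hidden, so I let go of the sieve on the rims, backed off to look, and gripped it again. Then I lifted it off and set it down on the mat with only a few newtons.

**Last checks:**
- All four macadamias were seen lying in the tray once the sieve was off.
- All three walnuts are in the sieve, sitting in the hole mouths.
- The sieve is about 5 mm from the middle of the mat and square to it, and the gripper is clear of everything.
- By eye, none of the bystander objects had moved.

**Problems:** The first three move calls were refused because each row needs all five values, and they cost no motion. No check failed or disagreed.

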